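# Lock the cam cover's captive screws with the driver

### The arm

A 7-joint arm with a two-finger parallel gripper is mounted at the origin on the work surface. World frame = base frame: x ahead of the robot, y to its left, z up, the work surface at z = 0. Lengths are in m, angles in rad, forces in N, time in s.
With the tool pointing down it reaches from about 0.425 to 0.875 m from the base axis. Payload 8.4 kg.
Tool frame: the origin (TCP) lies on the centre line of the jaws, within the pads' length; the fingertips stand 8 mm ahead of it and the grasp point (between the pads) lies 11 mm behind it (tip_extent is the distance from the TCP to the fingertips, in m); z points along the fingers, y is the direction in which the jaws open and shut (so a half turn about z gives the same grasp; the last joint's range is limited). The gripper opens to 87 mm and grips with 3 to 60 N. Pads are 19 mm wide; open, the fingers measure 117 mm over their backs; the gripper's body (75 mm by 190 mm) begins 51 mm behind the grasp point.
Start: joints at [1.174, 0.333, 0.04, 1.465, -0.013, 1.343, -0.059], TCP at [0.191, -0.621, 0.231] pointing down, gripper open.
Joint ranges: [-2.58, 2.58], [-0.38, 2.09], [-1.3, 1.39], [0.25, 2.4], [-1.5, 4.64], [0.08, 2.09], [-2.65, 2.65]. Speed limits (rad/s): [2.22, 2.22, 2.79, 2.79, 3.14, 3.14, 3.14].

### API

Orientations are given as a 3x3 rotation matrix whose columns are the frame's x, y, z axes.
In Python, from plant import * gives the robot as it stands.
- The arm moves only by the shell command python3 -m pendant 'ROWS'. ROWS is a JSON object of lists of equal length, an entry for each row: "dr": the turn, a rotation vector about the tool's x, y, z in rad, a list of three; "dp": the shift along the tool's x, y, z in m, a list of three; "grip": the finger opening in m, from 0 to 0.087. A call has 1 to 12 rows; each row is the pose to reach, as a shift and turn from the pose commanded when the call began, along the tool's axes at that moment; what a row does not reach only later rows make up. A row lasts 1/12 s, in which the tool goes at most 41.7 mm and 7.16 degrees, less where a joint would pass 70% of its speed; a pose out of reach is approached as far as the arm can. A call with a gripper value outside its range is refused whole. The fingers move at their own pace and stop on an object; the grip force is fixed at half the most. Time passes only in rows, so rows that repeat a pose let the fingers close. It gives the time, the measured TCP pose, the force and the opening at its end, in the units of the state.
- sense(): the state, without advancing time (a new reading comes with each control period).
- snapshot(name): name is "scene" or "top" or "wrist"; returns a dict with "pixels" (384x512x3 uint8, red, green, blue), "fx", "fy", "cx", "cy" (pixels), "k1" (the pictures are not rectified: a ray, as slopes to the right and down, at radius r is drawn at 1 + k1 r^2 times it, then the intrinsics apply), "xyz" and "orientation" of the camera in the world. Camera axes: x right, y up, looking along -z (the intrinsics and any distortion apply to the point x, -y, -z); pixel columns grow to the right and rows downward; lengths in m; the calibration is good to about 2 mm. A picture is of the moment at which its call begins. There is no depth.
- finish_job(): hands the job in, once; it reports no verdict.
Trained networks look in the newest picture that a camera, given by its name, has taken for a name from the list of things; names that differ only in an ending like _2 or _b are one class to them, and where a whole thing is asked for, a point or a joint stands for the part that bears it (a point fixed in the world has none). Each returns a list of dicts, best first, with "p" (0 to 1); they miss things now and then, are a little off and sometimes report something else, mostly with a low value. They report only what shows in the picture. A call takes as long as a camera call. They do not tell look-alikes from the thing itself.
- recognise(camera, name): "position" ([column, row] as shares, 0 to 1, of the picture: columns of its width, rows of its height, amid what is visible of it).
The state is a dict: "time_s": time; "joints": joint angles; "joint_velocities": joint speeds; "joint_efforts": joint torques, N m; "position": TCP position; "tool_rot": TCP orientation; "contact_force": force on the tool from outside, world axes, zero at the start; "moment": the same for the moment, N m; "grip_width": finger opening in m.
Only numpy, scipy, OpenCV 4.12 (cv2) and the standard library are available. Lean on these libraries where they do the work, as an engineer would, in place of code of your own. Each camera call takes 0.05 s, during which the arm holds its last target.

### The job

Lock the blue cam cover on the cylinder head: take the driver from its red stand and with it turn both silver slotted screws, the one on the flat top and the one on the sloping side, clockwise until each stops in line with its white marks. Then lower the driver back into its stand, upright and without dropping it. Keep the gripper itself off the engine, do not turn the yellow adjuster, and leave everything else where it is.

Things in the scene. Friction and masses are not known exactly. Their poses are not given: they have to be found in the camera images.
- engine: Cylinder head with blue cam cover, fixed. Origin on the table under its middle, x along its length (340 mm), y to the sloping side, z up. Casting 170 wide, 100 high, yellow feet 200 wide. Cover, x -150..150: flat top at z 155 for y -80..20, then a flank sloping 35 deg down to y 87, z 108. Black filler cap, 44 across, up to z 176, at x -115, y -40.
- screw_top_slot (a point): Silver slotted captive screw on the flat top (engine x -35, y -30). Point: middle of the slot's mouth, on the screw axis, 9.5 above the cover; z out of the cover (up), y along the slot; turns with the screw. Head 36 across, on a black washer. Slot 28 long, ends closed, 6 wide, 45 deg lead-in to 11 wide at the mouth; floor 6.5 below the mouth. (Sizes in mm.)
- screw_slope_slot (a point): The same kind of screw, on the middle of the sloping flank (engine x 30, y 54 mm); same slot and same axes: z points out of the flank, 35 deg from vertical, leaning to the engine's +y; y runs along the slot.
- screw_top (a joint): Turn of the top screw, rad: 0 = slot across the engine (along engine y); grows clockwise as seen looking onto the head; stop at 1.571 = locked, slot along the engine's length, in line with two white marks on the cover. Starts at 0.15 to 0.55, stays where left; friction about 0.06 N m.
- screw_slope (a joint): The same for the sloping screw: 0 = slot pointing down the slope, stop at 1.571 = locked, slot along the engine's length, in line with its white marks. Starts at 0.15 to 0.55; friction about 0.06 N m.
- adjuster_rim (a point): Point on the rim, 15 mm off the axis and on the top, of the yellow adjuster (34 mm across, 10 mm high, painted slot) on the flat top at engine x 65, y -35 mm. It turns easily; it must not be turned.
- driver: Loose wide-blade driver, 120 long, about 160 g, blade down in its stand. Origin: middle of the blade's end; z from blade to handle, y along the blade's width (18), x its thickness (3). Blade z 0..20, shaft 10 thick, dark collar 44 across at z 45..50, orange handle 28 x 28 square at z 50..120, flats square to x and y. (Sizes in mm.)
- driver_handle (a point): Middle of the driver's handle for gripping: on its axis, 82 mm above the blade's end, same axes as the driver.
- stand: Fixed red block, 80 x 80, 60 high, on a thin 100 x 100 base plate, left or right of the engine (the bowl on the other side). Origin on the table under its middle, z up. Square 30 x 30 through-hole down its middle; the driver hangs in it, collar resting on the block's top, blade end 15 above the table. (Sizes in mm.)
- bowl: Bystander: steel parts bowl, 110 mm across, 30 mm high, three bolts fixed inside; origin at the middle of its underside.
- spray_can: Bystander: white spray can, 64 mm across, 150 mm high, upright; origin at the middle of its underside.
- wrench: Bystander: steel wrench, 200 mm long, lying flat along its x; origin under its middle.
- socket: Bystander: deep socket, 27 mm across, 60 mm high, standing loose on the flat top of the engine cover; origin at the middle of its underside.
- jar: Bystander: white jar with red lid, 68 mm across, 70 mm high; origin at the middle of its underside.
- piston: Bystander: aluminium piston, 82 mm across, 55 mm high; origin at the middle of its underside.
- sprocket: Bystander: dark toothed cam sprocket, 110 mm across, lying flat; origin at the middle of its underside.
Not all that is in view belongs to the job. There is more than one size of the driver; the job needs the middle-sized. What is shaped like the stand but orange or purple is not meant.

How it is judged:
On the way, in this order (a step that is already met when the one before it is completed fails the run):
1. the driver is lifted out of its stand (height (world z) of driver above 0.08 m), for 0.1 s.
2. both screws are turned home (value of joint each of screw_top, screw_slope above 1.47 rad), for 0.2 s.
At the end, for the whole second after the job is handed in: Both screws are within 0.1 rad (6 deg) of their locked stop (joints above 1.47), and the driver is back in its stand: blade end within 14 mm of the stand's axis and 10 to 20 mm above the table, upright within 0.12 rad (7 deg), at rest and released (all of step 2 and horizontal distance between driver and stand below 0.014 m and height (world z) of driver between 0.01 and 0.02 m and angle between driver's own z axis and vertical below 0.12 rad and linear speed of driver below 0.02 m/s); the robot touches nothing.
It fails at once if the gripper or arm touches the engine, its cover or its screws (over 2 N); only the driver may (contact force between any of the fingers, the arm and engine above 2 N).
It fails at once if the yellow adjuster is turned (rim point moved over 4 mm) (distance of adjuster_rim from where it was at the start of the episode above 0.004 m).
It fails at once if the driver is dropped (falls free at over 0.5 m/s) (linear speed of driver above 0.5 m/s and contact force between the fingers and driver below 0.2 N).
It fails at once if a bystander is moved by more than 30 mm (distance of any of bowl, spray_can, wrench, socket, jar, piston, sprocket from where it was at the start of the episode above 0.03 m).
It also fails if it takes over 72 s, if anything falls off the work surface, if the arm or the gripper's body presses on something with over 40 N, if the wrist force passes 120 N, or if a joint passes its speed limit or range.

## Working session

There is one attempt and no reset: what is moved stays moved. The work goes in short steps, Python scripts to look and compute and a shell command to move; the robot and the scene stay as the last step left them, time stands still between calls to the robot, and variables do not carry over. Pictures are saved under pics/ and viewed, and the job is handed in when it is done.

```bash
ls; mkdir -p pics
python3 - <<'E'
from plant import *
import cv2
s=sense(); print(s)
for n in ["scene","top","wrist"]:
    d=snapshot(n); cv2.imwrite(f"pics/{n}0.png",d["pixels"][:,:,::-1])
    print(n,{k:v for k,v in d.items() if k!="pixels"})
    for t in ["engine","screw_top_slot","screw_slope_slot","driver","driver_handle","stand","bowl","socket","adjuster_rim"]:
        r=recognise(n,t); print(t,[(round(x["p"],2),[round(x["position"][0]*512),round(x["position"][1]*384)]) for x in r])
print(sense()["time_s"])
E
```

```text
pics
{'time_s': 0.0, 'joints': array([ 1.17379413,  0.33393487,  0.0398666 ,  1.46629508, -0.01339866,
        1.34327162, -0.0585196 ]), 'joint_velocities': array([ 0.00161108,  0.00118937, -0.00115275,  0.00064411, -0.0001371 ,
       -0.00138384, -0.00038338]), 'joint_efforts': array([-3.79673447e-04, -6.56352210e+01,  1.33530702e+00, -4.03806281e+01,
       -5.97867672e-02,  4.41891490e-02,  1.35599726e-04]), 'position': array([ 0.19056406, -0.62095762,  0.22963201]), 'tool_rot': array([[ 9.55992454e-01,  2.93390665e-01, -5.87460918e-04],
       [ 2.93391232e-01, -9.55991229e-01,  1.53440651e-03],
       [-1.11426937e-04, -1.63923693e-03, -9.99998650e-01]]), 'contact_force': array([-0.30141015,  0.1768701 , -0.62781064]), 'moment': array([-0.00636148, -0.01221   ,  0.0116527 ]), 'grip_width': 0.08685698358085296}
scene {'fx': 401.5104454878718, 'fy': 401.5104454878718, 'cx': 251.4897740277715, 'cy': 199.3224935073947, 'k1': -0.06262105316582517, 'xyz': array([ 1.21538656, -0.50016105,  1.18876956]), 'orientation': array([[ 0.56622064, -0.65118632,  0.50532223],
       [ 0.8241223
[... 1145 characters left out ...]
7, [99, 207])]
stand [(0.85, [188, 273]), (0.61, [152, 209])]
bowl [(0.58, [346, 228])]
socket [(0.62, [256, 111])]
adjuster_rim [(0.73, [143, 204]), (0.64, [253, 131]), (0.4, [222, 152])]
wrist {'fx': 267.32767047376285, 'fy': 267.32767047376285, 'cx': 256.5385143561254, 'cy': 195.1471466535493, 'k1': -0.048635909142793435, 'xyz': array([ 0.25293238, -0.60161051,  0.38423958]), 'orientation': array([[ 2.93141609e-01,  9.28384069e-01,  2.28409760e-01],
       [-9.56068828e-01,  2.84809939e-01,  6.93952147e-02],
       [-6.27958035e-04, -2.38718077e-01,  9.71088712e-01]])}
engine []
screw_top_slot []
screw_slope_slot []
driver []
driver_handle []
stand []
bowl []
socket []
adjuster_rim []
1.5
```

Run:
```python
import cv2
a=cv2.imread("pics/scene0.png");b=cv2.imread("pics/top0.png")
cv2.imwrite("pics/scene0c.png",cv2.resize(a[90:290,110:410],(800,533),interpolation=cv2.INTER_CUBIC))
cv2.imwrite("pics/top0c.png",cv2.resize(b[60:300,60:380],(800,600),interpolation=cv2.INTER_CUBIC))
```

```text
(no output)
```

View pics/scene0.png

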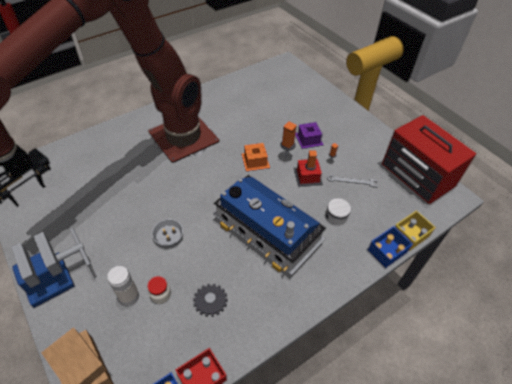

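View pics/scene0c.png

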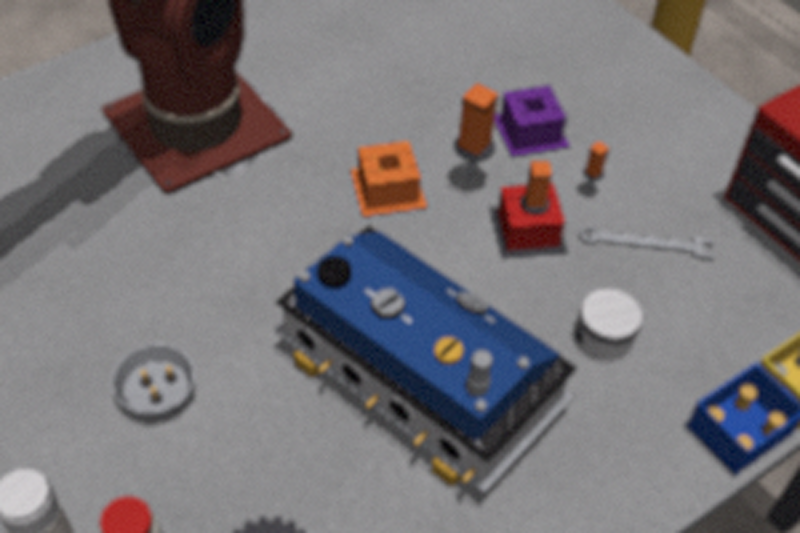

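View pics/top0c.png

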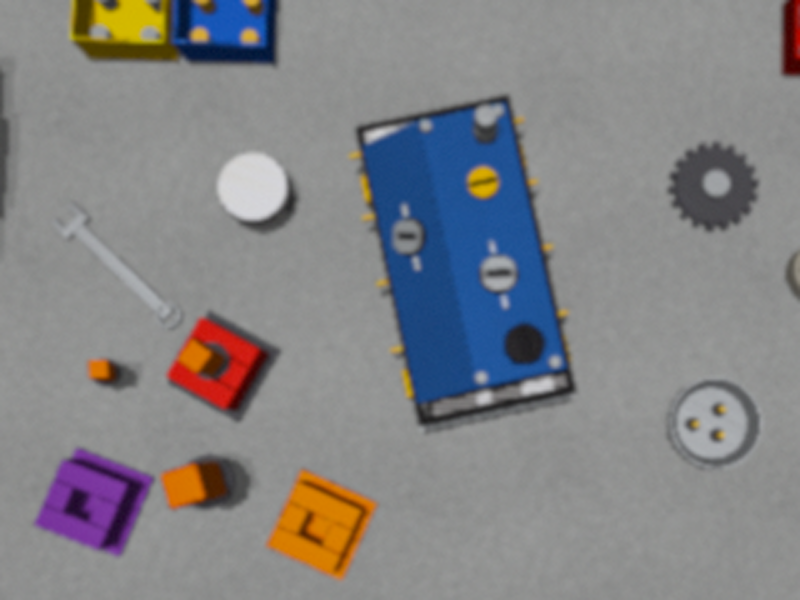

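```bash
cat > h.py <<'E'
import numpy as np, cv2
from scipy.optimize import least_squares
def ray(d,uv):
    x,y=(uv[0]-d["cx"])/d["fx"],(uv[1]-d["cy"])/d["fy"]
    K=np.array([[d["fx"],0,d["cx"]],[0,d["fy"],d["cy"]],[0,0,1]])
    p=cv2.undistortPoints(np.array([[uv]],float),K,np.array([d["k1"],0,0,0,0.]))[0,0]
    v=d["orientation"]@np.array([p[0],-p[1],-1]); return np.array(d["xyz"]),v/np.linalg.norm(v)
def onz(d,uv,z):
    o,v=ray(d,uv); return o+v*(z-o[2])/v[2]
def proj(d,P):
    q=np.asarray(d["orientation"]).T@(np.asarray(P,float)-d["xyz"])
    a,b=q[0]/-q[2],-q[1]/-q[2]; k=1+d["k1"]*(a*a+b*b)
    return np.array([d["cx"]+d["fx"]*a*k,d["cy"]+d["fy"]*b*k])
def Rz(a): c,s=np.cos(a),np.sin(a); return np.array([[c,-s,0],[s,c,0],[0,0,1]])
S35,C35=np.sin(np.radians(35)),np.cos(np.radians(35))
ZS=.155-np.tan(np.radians(35))*.034
F=dict(cap=(-.115,-.04,.176),st=(-.035,-.03,.1645),ss=(.03,.054+.0095*S35,ZS+.0095*C35),adj=(.065,-.035,.165),
 c1=(-.15,-.08,.155),c2=(.15,-.08,.155),r1=(-.15,.02,.155),r2=(.15,.02,.155),f1=(-.15,.087,.108),f2=(.15,.087,.108))
def fit(obs,x0):
    # obs: list (cam dict, feature xyz, pixel); returns x,y,yaw
    f=lambda p: np.concatenate([(proj(d,Rz(p[2])@np.array(P)+[p[0],p[1],0])-uv) for d,P,uv in obs])
    r=least_squares(f,x0,loss="soft_l1"); return r.x,f(r.x).reshape(-1,2)
E
python3 - <<'E'
from plant import *
from h import *
import pickle
t=snapshot("top");s=snapshot("scene")
pickle.dump((t,s),open("cams.pkl","wb"))
T=lambda u,v:(60+u/2.5,60+v/2.5)
Sc=lambda u,v:(110+u*300/800,90+v*200/533)
o=[(t,F["cap"],T(524,343)),(t,F["st"],T(498,272)),(t,F["ss"],T(407,236)),(t,F["adj"],T(483,182)),
(s,F["cap"],Sc(335,269)),(s,F["st"],Sc(387,301)),(s,F["adj"],Sc(449,348)),(s,F["ss"],Sc(473,301))]
x,r=fit(o,[.45,0,0]); print(x,np.degrees(x[2])); print(r.round(1))
for n,P in F.items(): print(n,(Rz(x[2])@np.array(P)+[x[0],x[1],0]).round(3))
for n,uv,z in [("standdriver top",T(197,357),.135),("stand",T(227,368),.06)]: print(n,onz(t,uv,z))
print("driver scene",onz(s,Sc(541,172),.135), onz(s,Sc(540,205),.06))
E
```

```text
[0.59913585 0.01169619 0.23384433] 13.398293007050249
[[ 0.3 -0.5]
 [ 0.3 -0.2]
 [-0.6 -0.5]
 [ 0.2 -0.7]
 [-0.6 -2. ]
 [-0.  -0.5]
 [-0.5 -0.2]
 [ 0.1 -0.9]]
cap [ 0.497 -0.054  0.176]
st [ 0.572 -0.026  0.164]
ss [0.615 0.076 0.139]
adj [ 0.67  -0.007  0.165]
c1 [ 0.472 -0.101  0.155]
c2 [ 0.764 -0.031  0.155]
r1 [ 0.449 -0.004  0.155]
r2 [0.74  0.066 0.155]
f1 [0.433 0.062 0.108]
f2 [0.725 0.131 0.108]
standdriver top [0.47619117 0.29755461 0.135     ]
stand [0.46982108 0.28250443 0.06      ]
driver scene [0.48821543 0.29343558 0.135     ] [0.48717284 0.30546014 0.06      ]
```

Run:
```python
import cv2
b=cv2.imread("pics/top0.png")
cv2.imwrite("pics/t_stand.png",cv2.resize(b[180:240,120:180],(600,600),interpolation=cv2.INTER_CUBIC))
a=cv2.imread("pics/scene0.png")
cv2.imwrite("pics/s_stand.png",cv2.resize(a[140:200,280:340],(600,600),interpolation=cv2.INTER_CUBIC))
```

```text
(no output)
```

View pics/t_stand.png

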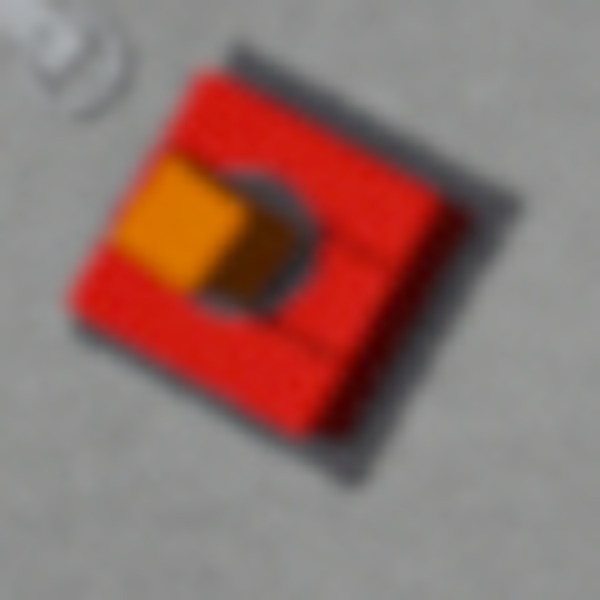

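View pics/s_stand.png

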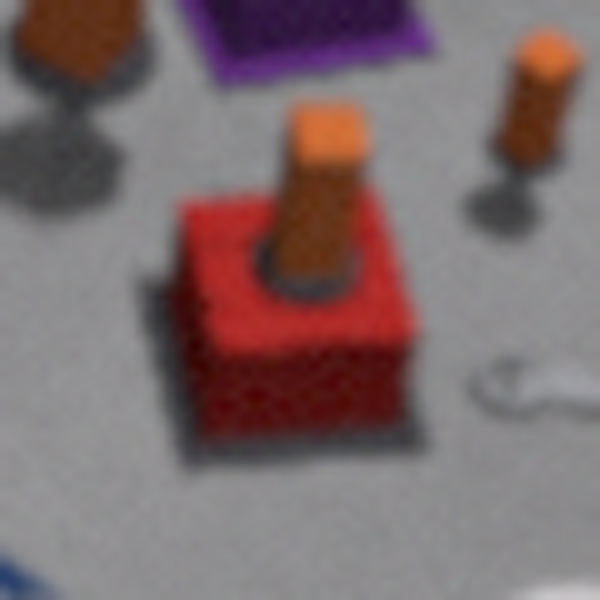

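```bash
cat >> h.py <<'E'
def rows(p,R,Pt,Rt):
    from scipy.spatial.transform import Rotation as Ro
    return (R.T@(np.asarray(Pt)-p)).round(4).tolist(), Ro.from_matrix(R.T@Rt).as_rotvec().round(4).tolist()
def Rdown(yaw): # tool x at yaw, z down
    c,s=np.cos(yaw),np.sin(yaw); return np.array([[c,s,0],[s,-c,0],[0,0,-1.]])
E
python3 - <<'E'
from h import *
import pickle
t,s=pickle.load(open("cams.pkl","rb"))
def box(d,c,ox,oy,z):
    P=np.array([onz(d,(ox+u/10,oy+v/10),z) for u,v in c]); e=np.roll(P,-1,0)-P
    print(P.mean(0).round(4),"sides",np.linalg.norm(e,axis=1).round(4),"ang",np.degrees(np.arctan2(e[:,1],e[:,0])).round(1))
box(t,[(208,70),(445,190),(310,437),(70,300)],120,180,.06)
box(t,[(172,152),(255,205),(195,290),(115,235)],120,180,.135)
box(s,[(185,208),(375,187),(412,330),(215,350)],280,140,.06)
box(s,[(295,103),(362,103),(370,158),(298,165)],280,140,.135)
from plant import sense
q=sense(); R=q["tool_rot"]; p=q["position"]; print(q["time_s"])
for P in [(.50,-.12,.40),(.50,.0,.40)]: print(rows(p,R,P,Rdown(0.0)))
E
```

```text
[0.4762 0.297  0.06  ] sides [0.0771 0.0801 0.0798 0.0764] ang [-115.6  153.7   61.7  -28.2]
[0.4782 0.2986 0.135 ] sides [0.0268 0.0277 0.0264 0.0268] ang [-121.2  147.3   57.   -31.8]
[0.4805 0.2969 0.06  ] sides [0.0768 0.0757 0.077  0.0744] ang [  65.   -29.7 -116.   150.1]
[0.4834 0.2987 0.135 ] sides [0.0252 0.0287 0.0273 0.0323] ang [  56.6  -34.4 -115.9  142.2]
1.6
([0.4428, -0.3886, -0.1694], [0.0, -0.0, 0.2977])
([0.478, -0.5033, -0.1694], [0.0, -0.0, 0.2977])
```

```bash
python3 -m pendant '{"dr":[[0,0,0],[0,0,0.1],[0,0,0.2],[0,0,0.3],[0,0,0.3],[0,0,0.3],[0,0,0.3],[0,0,0.3],[0,0,0.3],[0,0,0.3],[0,0,0.3],[0,0,0.3]],"dp":[[0,0,-0.04],[0.02,-0.02,-0.07],[0.05,-0.05,-0.1],[0.08,-0.08,-0.13],[0.443,-0.389,-0.17],[0.443,-0.389,-0.17],[0.443,-0.389,-0.17],[0.443,-0.389,-0.17],[0.443,-0.389,-0.17],[0.443,-0.389,-0.17],[0.443,-0.389,-0.17],[0.443,-0.389,-0.17]],"grip":[0.087,0.087,0.087,0.087,0.087,0.087,0.087,0.087,0.087,0.087,0.087,0.087]}'
```

```text
time_s: 2.6
position: [0.4139, -0.2543, 0.3841]
tool_rot: [[1.0, -0.002, 0.001], [-0.002, -1.0, -0.001], [0.001, 0.001, -1.0]]
contact_force: [1.1, -0.3, 0.0]
grip_width: 0.087
```

```bash
python3 -m pendant '{"dr":[[0,0,0],[0,0,0],[0,0,0],[0,0,0],[0,0,0],[0,0,0],[0,0,0],[0,0,0],[0,0,0],[0,0,0]],"dp":[[0.13,-0.26,-0.02],[0.13,-0.26,-0.02],[0.13,-0.26,-0.02],[0.13,-0.26,-0.02],[0.13,-0.26,-0.02],[0.13,-0.26,-0.02],[0.13,-0.26,-0.02],[0.13,-0.26,-0.02],[0.13,-0.26,-0.02],[0.13,-0.26,-0.02]],"grip":[0.087,0.087,0.087,0.087,0.087,0.087,0.087,0.087,0.087,0.087]}'
python3 - <<'E'
from plant import *
from h import *
import pickle
d=snapshot("wrist"); pickle.dump(d,open("w1.pkl","wb"))
im=d["pixels"][:,:,::-1].copy(); cv2.imwrite("pics/w1.png",im)
cv2.imwrite("pics/w1b.png",cv2.resize(im,(800,600),interpolation=cv2.INTER_CUBIC))
x=[.59913585,.01169619,.23384433]
print(sense()["position"],sense()["joints"])
for n,P in F.items(): print(n,proj(d,Rz(x[2])@np.array(P)+[x[0],x[1],0]).round(1)*800/512)
E
```

```text
time_s: 3.43
position: [0.5439, 0.003, 0.4034]
tool_rot: [[1.0, -0.002, -0.0], [-0.002, -1.0, -0.0], [-0.0, 0.0, -1.0]]
contact_force: [-0.3, -1.0, 0.3]
grip_width: 0.0873
[0.54377892 0.00215063 0.40347566] [ 0.41108832  0.11882007 -0.55414353  1.39394486  0.06314675  1.64661323
 -1.7097104 ]
cap [461.71875 323.75   ]
st [432.34375 242.8125 ]
ss [326.25  196.875]
adj [413.28125 131.25   ]
c1 [504.21875 341.25   ]
c2 [440.9375   20.78125]
r1 [408.4375  362.96875]
r2 [329.6875  50.    ]
f1 [350.9375 360.3125]
f2 [272.8125   84.53125]
```

View pics/w1b.png

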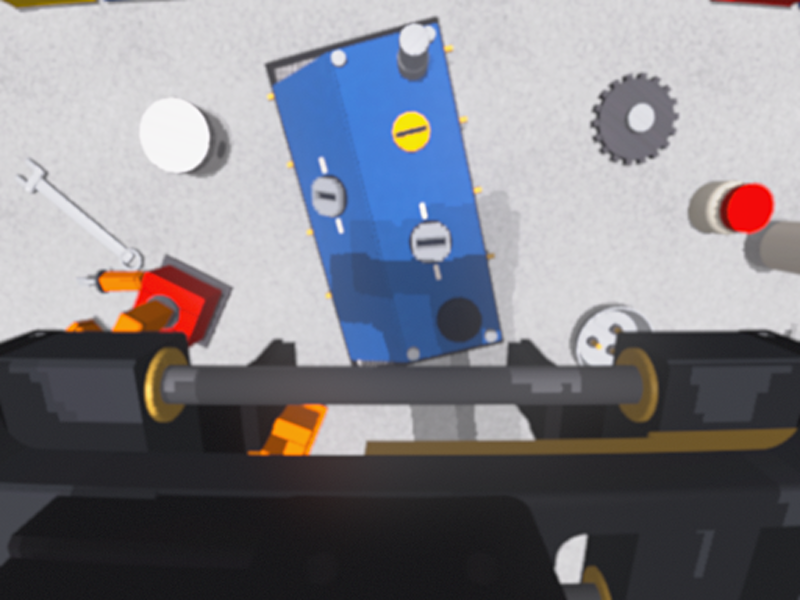

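Run:
```python
import cv2
a=cv2.imread("pics/w1.png")
c=[cv2.resize(a[y-20:y+20,x-20:x+20],(390,390),interpolation=cv2.INTER_CUBIC) for x,y in [(276,154),(209,126)]]
cv2.imwrite("pics/w1s.png",cv2.hconcat(c))
```

```text
(no output)
```

View pics/w1s.png

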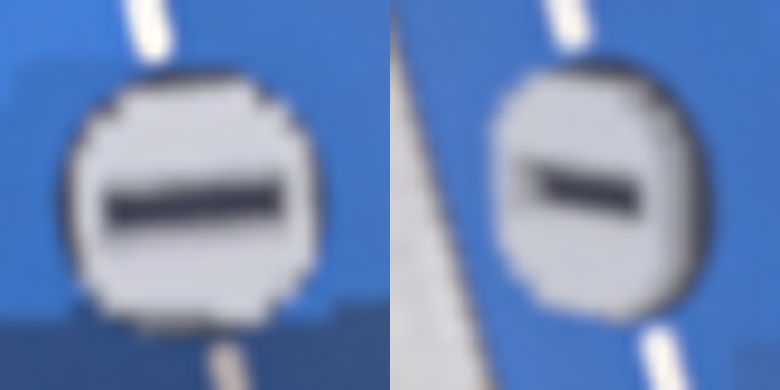

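```bash
cat >> h.py <<'E'
def onplane(d,uv,P,n):
    o,v=ray(d,uv); return o+v*((P-o)@n)/(v@n)
def eng(x):
    R=Rz(x[2]); t=np.array([x[0],x[1],0])
    return R,t
def screws(x):
    R,t=eng(x); out={}
    # frame at q: z=n, 0: slot along (engine y / down slope), clockwise from above grows
    for k,n in [("st",np.array([0,0,1.])),("ss",np.array([0,S35,C35]))]:
        d0=np.array([0,n[2],-n[1]]); d1=np.array([1.,0,0])  # q=0 dir, q=90deg dir(cw: y->x)
        out[k]=(R@np.array(F[k])+t,R@n,R@d0,R@d1)
    return out
E
python3 - <<'E'
from h import *
import pickle
t,s=pickle.load(open("cams.pkl","rb")); d=pickle.load(open("w1.pkl","rb"))
T=lambda u,v:(60+u/2.5,60+v/2.5)
Sc=lambda u,v:(110+u*300/800,90+v*200/533)
W=lambda u,v:(u*.64,v*.64)
A=lambda u,v:(256-.5+(u+.5)/9.75,134-.5+(v+.5)/9.75)
B=lambda u,v:(189-.5+(u-390+.5)/9.75,106-.5+(v+.5)/9.75)
o1=[(t,F["cap"],T(524,343)),(t,F["st"],T(498,272)),(t,F["ss"],T(407,236)),(t,F["adj"],T(483,182)),
(s,F["st"],Sc(387,301)),(s,F["adj"],Sc(449,348)),(s,F["ss"],Sc(473,301))]
o2=[(d,F["st"],A(194,200)),(d,F["ss"],B(585,187)),(d,F["adj"],W(411.5,131)),(d,F["cap"],W(459.5,320.5))]
for o in (o1,o2,o1+o2):
    x,r=fit(o,[.6,0.01,.23]); print(x,r.round(1).tolist())
sc=screws(x)
for k,e in [("st",[A(105,210),A(283,196)]),("ss",[B(520,165),B(640,202)])]:
    P,n,d0,d1=sc[k]
    for dep in (0,.0065):
        q=[onplane(d,u,P-n*dep,n) for u in e]; v=q[0]-q[1]; 
        print(k,P.round(4),"len",np.linalg.norm(v),"q",np.arctan2(v@d1,v@d0), "mid off",(((q[0]+q[1])/2-P)@d0,((q[0]+q[1])/2-P)@d1))
E
```

```text
[0.59874937 0.01168306 0.23074794] [[0.1, -0.3], [0.3, 0.0], [-0.6, -0.4], [0.3, -0.5], [-0.1, -0.6], [-0.6, -0.3], [0.0, -0.9]]
[0.60086416 0.01323061 0.23186362] [[0.2, 0.2], [-0.8, -0.0], [0.1, -1.1], [0.3, 1.1]]
[0.60014404 0.01267819 0.23035799] [[-0.2, -0.8], [-0.1, -0.5], [-1.0, -0.9], [-0.1, -1.0], [0.4, -0.5], [-0.1, -0.1], [0.5, -0.8], [0.6, 0.7], [-0.4, 0.4], [0.6, -0.6], [0.6, 1.6]]
st [ 0.5729 -0.0245  0.1645] len 0.026706843494456355 q 0.1535200179367522 mid off (np.float64(0.0006601897573432375), np.float64(0.0007821385932417422))
st [ 0.5729 -0.0245  0.1645] len 0.027149081609780645 q 0.15352001793675005 mid off (np.float64(0.0003552185069586373), np.float64(0.00010634785521131799))
ss [0.6158 0.0774 0.139 ] len 0.025452856412347777 q 0.429587665792436 mid off (np.float64(-6.831962111030099e-05), np.float64(0.00121381639652237))
ss [0.6158 0.0774 0.139 ] len 0.026000515301982486 q 0.4295876657924346 mid off (np.float64(0.006330002080664514), np.float64(0.0017435668234122381))
```

```bash
python3 -m pendant '{"dr":[[0,0,-0.12],[0,0,-0.24],[0,0,-0.36],[0,0,-0.48],[0,0,-0.6],[0,0,-0.72],[0,0,-0.84],[0,0,-1.0],[0,0,-1.0],[0,0,-1.0],[0,0,-1.0]],"dp":[[-0.01,-0.04,0],[-0.02,-0.08,0],[-0.03,-0.12,0.02],[-0.04,-0.16,0.05],[-0.05,-0.2,0.08],[-0.06,-0.24,0.1],[-0.066,-0.27,0.12],[-0.066,-0.295,0.133],[-0.066,-0.295,0.133],[-0.066,-0.295,0.133],[-0.066,-0.295,0.133]],"grip":[0.087,0.087,0.087,0.087,0.087,0.087,0.087,0.087,0.087,0.087,0.087]}'
python3 - <<'E'
from plant import *
from h import *
import pickle
d=snapshot("wrist"); pickle.dump(d,open("w2.pkl","wb"))
im=d["pixels"][:,:,::-1].copy(); cv2.imwrite("pics/w2.png",im)
cv2.imwrite("pics/w2b.png",cv2.resize(im,(800,600),interpolation=cv2.INTER_CUBIC))
print(sense()["position"],sense()["joints"],sense()["tool_rot"])
for P in [(.48,.298,.06),(.48,.298,.135)]: print(proj(d,P).round(1)*800/512)
E
```

```text
time_s: 4.4
position: [0.4793, 0.297, 0.2705]
tool_rot: [[0.545, 0.838, -0.0], [0.838, -0.545, -0.001], [-0.001, 0.0, -1.0]]
contact_force: [0.0, -0.5, 0.7]
grip_width: 0.0874
[0.4798448  0.29650861 0.2710623 ] [ 0.0915021   0.23089256 -0.84500707  1.58352675  0.17552636  1.40566802
 -1.34702196] [[ 5.46156717e-01  8.37682595e-01  8.42966195e-04]
 [ 8.37683008e-01 -5.46156267e-01 -7.13986252e-04]
 [-1.37702586e-04  1.09608684e-03 -9.99999390e-01]]
[401.09375 277.1875 ]
[401.25  295.625]
```

View pics/w2b.png

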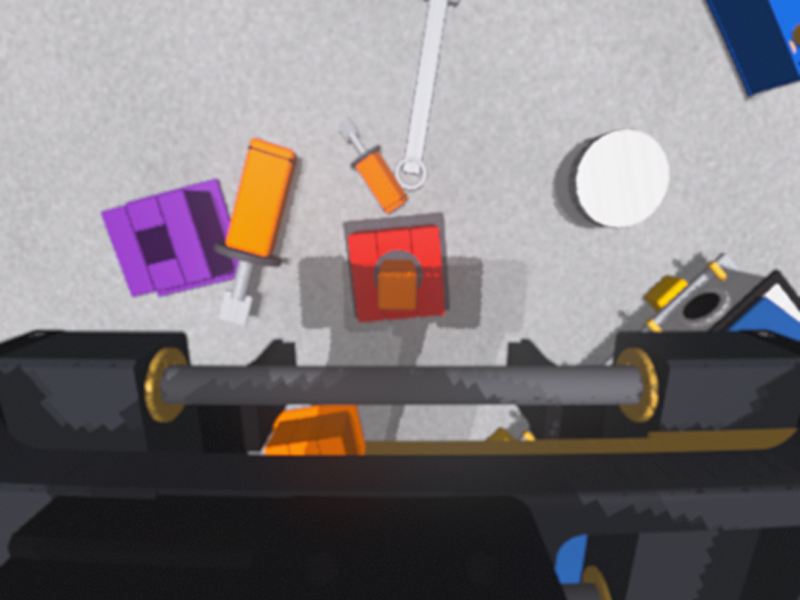

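Run:
```python
import cv2
a=cv2.imread("pics/w2.png")
cv2.imwrite("pics/w2s.png",cv2.resize(a[130:210,215:295],(800,800),interpolation=cv2.INTER_CUBIC)[:600*1])
```

```text
(no output)
```

View pics/w2s.png

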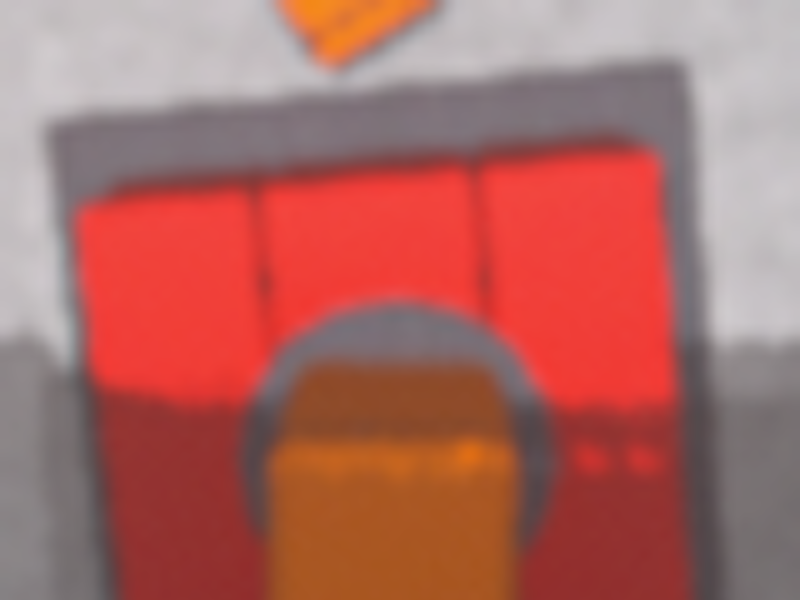

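Run:
```python
from h import *
import pickle
d=pickle.load(open("w2.pkl","rb"))
C=lambda u,v:(215-.5+(u+.5)/10,130-.5+(v+.5)/10)
l,r=onz(d,C(243,452),.065),onz(d,C(553,452),.065); print("collar",l,r,(l+r)/2,np.linalg.norm(r-l))
top=onz(d,C(398,297),.065); print("collar top edge",top)
a,b=onz(d,C(270,450),.135),onz(d,C(520,450),.135); v=b-a; print("edge",a,b,np.linalg.norm(v),np.degrees(np.arctan2(v[1],v[0])))
R=np.array([[.546,.838,0],[.838,-.546,0],[0,0,-1]])
print("handle ctr from edge",(a+b)/2-.014*R[:,0], "collar ctr from edge",top-.022*R[:,0])
# stand far corners
p,q=onz(d,C(80,205),.06),onz(d,C(662,150),.06); v=q-p; n=np.array([v[1],-v[0],0])/np.linalg.norm(v); print("stand",np.linalg.norm(v),np.degrees(np.arctan2(v[1],v[0])),(p+q)/2+n*.04,(p+q)/2-n*.04)
from plant import sense
s=sense();print(s["position"],s["time_s"])
```

```text
collar [0.46211928 0.31502963 0.065     ] [0.49743181 0.29206071 0.065     ] [0.47977554 0.30354517 0.065     ] 0.0421253636764607
collar top edge [0.49126621 0.32114504 0.065     ]
edge [0.47497788 0.32088602 0.135     ] [0.49790029 0.30597594 0.135     ] 0.02734497541027532 -33.0423527811461
handle ctr from edge [0.47879508 0.30169898 0.135     ] collar ctr from edge [0.47925421 0.30270904 0.065     ]
stand 0.07874100114271362 -27.71207644558341 [0.47800899 0.3008093  0.06      ] [0.51521128 0.37163295 0.06      ]
[0.4798448  0.29650861 0.2710623 ] 4.45
```

```bash
python3 -m pendant '{"dr":[[0,0,0],[0,0,0],[0,0,0],[0,0,0],[0,0,0],[0,0,0],[0,0,0],[0,0,0],[0,0,0]],"dp":[[0.004,-0.004,0.04],[0.004,-0.004,0.075],[0.004,-0.004,0.11],[0.004,-0.004,0.14],[0.004,-0.004,0.165],[0.004,-0.004,0.18],[0.004,-0.004,0.185],[0.004,-0.004,0.185],[0.004,-0.004,0.185]],"grip":[0.087,0.087,0.087,0.087,0.087,0.087,0.087,0.087,0.087]}'
python3 -m pendant '{"dr":[[0,0,0],[0,0,0],[0,0,0],[0,0,0],[0,0,0],[0,0,0],[0,0,0],[0,0,0]],"dp":[[0,0,0],[0,0,0],[0,0,0],[0,0,0],[0,0,0],[0,0,0],[0,0,0],[0,0,0]],"grip":[0.06,0.04,0.02,0.02,0.02,0.02,0.02,0.02]}'
```

```text
time_s: 5.2
position: [0.4787, 0.3034, 0.0869]
tool_rot: [[0.544, 0.839, 0.002], [0.839, -0.544, 0.0], [0.001, 0.001, -1.0]]
contact_force: [-0.1, 0.1, 0.1]
grip_width: 0.0874
time_s: 5.87
position: [0.4773, 0.3041, 0.0855]
tool_rot: [[0.542, 0.84, -0.0], [0.84, -0.542, 0.0], [-0.0, -0.0, -1.0]]
contact_force: [-0.2, 0.2, -0.6]
grip_width: 0.0416
```

```bash
python3 -m pendant '{"dr":[[0,0,0],[0,0,0],[0,0,0],[0,0,0],[0,0,0],[0,0,0]],"dp":[[0,0,0],[0,0,0],[0,0,0],[0,0,0],[0,0,0],[0,0,0]],"grip":[0.02,0.02,0.02,0.02,0.02,0.02]}'
python3 -c "
from plant import *
s=sense();print(s['grip_width'],s['contact_force'],s['moment'],s['joints'])"
```

```text
time_s: 6.37
position: [0.4775, 0.304, 0.0855]
tool_rot: [[0.542, 0.84, 0.0], [0.84, -0.542, -0.0], [-0.0, 0.0, -1.0]]
contact_force: [0.9, -0.2, -0.8]
grip_width: 0.0278
0.027837203109491306 [ 0.90890167 -0.19623368 -0.7947525 ] [-0.07345847 -0.20296423 -0.00905267] [ 0.01789471  0.3992907  -0.7976606   1.8055064   0.32242155  1.07206283
 -1.47036353]
```

```bash
python3 -m pendant '{"dr":[[0,0,0],[0,0,0],[0,0,0],[0,0,0],[0,0,0],[0,0,0],[0,0,0],[0,0,0],[0,0,0],[0,0,0]],"dp":[[0,0,-0.01],[0,0,-0.03],[0,0,-0.055],[0,0,-0.08],[0,0,-0.11],[0,0,-0.14],[0,0,-0.17],[0,0,-0.2],[0,0,-0.22],[0,0,-0.22]],"grip":[0.02,0.02,0.02,0.02,0.02,0.02,0.02,0.02,0.02,0.02]}'
python3 - <<'E'
from plant import *
from h import *
import pickle
s=sense(); p,R=s["position"],s["tool_rot"]
g={}
for n in ("scene","top"):
    d=g[n]=snapshot(n); q=proj(d,p+R[:,2]*.04); print(n,q)
    x,y=q.astype(int); im=d["pixels"][:,:,::-1][max(0,y-40):y+40,x-40:x+40]
    cv2.imwrite(f"pics/l_{n}.png",cv2.resize(im,(600,600),interpolation=cv2.INTER_CUBIC)); 
    print(n,x-40,y-40,[proj(d,p+R[:,2]*.071+R[:,i]*k).round(1).tolist() for i,k in ((0,-.009),(0,.009),(1,-.009),(1,.009))])
pickle.dump((g,s),open("l.pkl","wb")); print(s["grip_width"],s["contact_force"],s["moment"],s["joints"],p)
E
```

```text
time_s: 7.2
position: [0.4781, 0.3056, 0.3108]
tool_rot: [[0.542, 0.841, 0.006], [0.841, -0.542, 0.003], [0.006, 0.003, -1.0]]
contact_force: [-0.2, -0.0, -1.5]
grip_width: 0.0277
scene [318.95006416 123.6935774 ]
scene 278 83 [[315.2, 130.5], [320.3, 130.4], [317.4, 128.7], [318.1, 132.2]]
top [120.32985734 197.25032648]
top 80 157 [[127.2, 200.4], [121.2, 196.3], [122.0, 201.4], [126.4, 195.3]]
0.0277268912298374 [-0.1661496  -0.04600858 -1.50311241] [ 0.01567609 -0.06942785  0.01174381] [ 0.08280969  0.21997987 -0.85636015  1.51459386  0.16789685  1.47644932
 -1.34885157] [0.47811637 0.30557716 0.3107943 ]
```

View pics/l_scene.png

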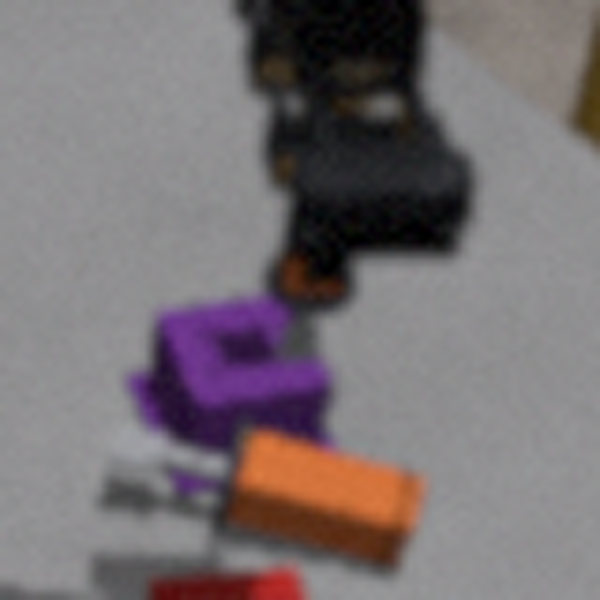

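View pics/l_top.png

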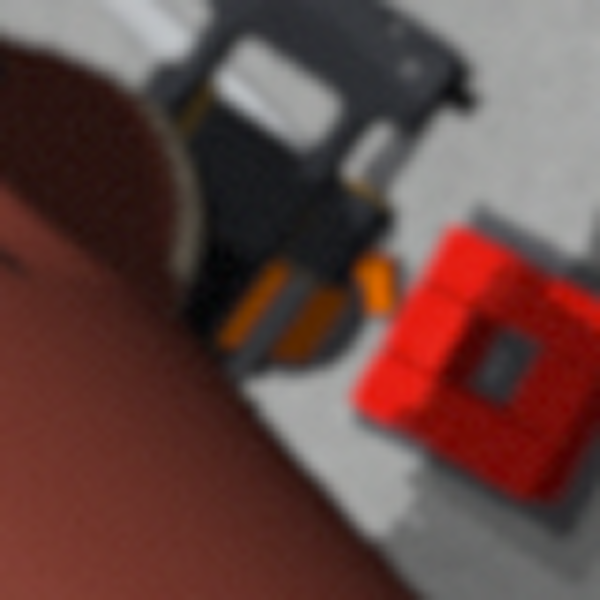

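```bash
python3 -m pendant '{"dr":[[0,0,0],[0,0,0],[0,0,0],[0,0,0],[0,0,0],[0,0,0],[0,0,0],[0,0,0],[0,0,0],[0,0,0],[0,0,0]],"dp":[[-0.013,0.015,0],[-0.035,0.04,0],[-0.06,0.07,0],[-0.09,0.103,0],[-0.12,0.137,0],[-0.15,0.172,0],[-0.18,0.206,0],[-0.205,0.235,0],[-0.22,0.252,0],[-0.226,0.259,0],[-0.226,0.259,0]],"grip":[0.02,0.02,0.02,0.02,0.02,0.02,0.02,0.02,0.02,0.02,0.02]}'
cat > look.py <<'E'
from plant import *
from h import *
import pickle,sys
def look(tag,names=("scene",),off=.04,w=40):
    s=sense(); p,R=s["position"],s["tool_rot"]; out=[]
    for n in names:
        d=snapshot(n); q=proj(d,p+R[:,2]*off); x,y=(q.astype(int)); x=max(x,w);y=max(y,w)
        im=d["pixels"][:,:,::-1][y-w:y+w,x-w:x+w]; cv2.imwrite(f"pics/{tag}_{n}.png",cv2.resize(im,(600,600),interpolation=cv2.INTER_CUBIC))
        print(n,"crop",x-w,y-w,"scale",600/(2*w))
        out.append((d,(x-w,y-w,600/(2*w))))
    pickle.dump((out,s),open(f"{tag}.pkl","wb"))
    print("t",s["time_s"],"p",p.round(4),"f",s["contact_force"].round(1),"m",s["moment"].round(3),"g",s["grip_width"].round(4),"j",s["joints"].round(3)); print(R.round(4).tolist())
    return out,s
E
python3 - <<'E'
from look import *
o,s=look("h1",("scene","wrist"),.05,30)
p,R=s["position"],s["tool_rot"]
d,(cx,cy,k)=o[0]
for i in (0,1): print([((proj(d,p+R[:,2]*.071+R[:,i]*e)-[cx,cy])*k).round(0).tolist() for e in (-.009,.009)])
cv2.imwrite("pics/h1_w.png",cv2.resize(o[1][0]["pixels"][:,:,::-1],(800,600)))
E
```

```text
time_s: 8.22
position: [0.5722, -0.0307, 0.3032]
tool_rot: [[0.547, 0.837, -0.004], [0.837, -0.547, -0.0], [-0.002, -0.003, -1.0]]
contact_force: [-0.4, 1.2, -2.1]
grip_width: 0.0277
scene crop 224 155 scale 10.0
wrist crop 229 186 scale 10.0Traceback (most recent call last):
  File "<stdin>", line 2, in <module>
  File "look.py", line 12, in look
    print("t",s["time_s"],"p",p.round(4),"f",s["contact_force"].round(1),"m",s["moment"].round(3),"g",s["grip_width"].round(4),"j",s["joints"].round(3)); print(R.round(4).tolist())
                                                                                                      ^^^^^^^^^^^^^^^^^^^^^
AttributeError: 'float' object has no attribute 'round'
```

View pics/h1_scene.png

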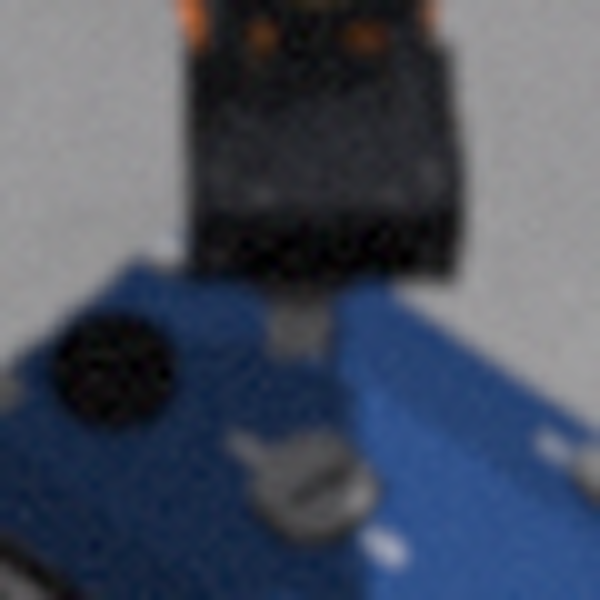

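```bash
sed -i 's/s\["grip_width"\].round(4)/round(s["grip_width"],4)/' look.py
python3 -m pendant '{"dr":[[0,0,-0.12],[0,0,-0.24],[0,0,-0.36],[0,0,-0.48],[0,0,-0.6],[0,0,-0.654],[0,0,-0.654],[0,0,-0.654]],"dp":[[0,0,0],[0,0,0],[0,0,0],[0,0,0],[0,0,0],[0,0,0],[0,0,0],[0,0,0]],"grip":[0.02,0.02,0.02,0.02,0.02,0.02,0.02,0.02]}'
python3 - <<'E'
from look import *
o,s=look("h2",("scene","top"),.05,30)
p,R=s["position"],s["tool_rot"]
for d,(cx,cy,k) in o:
  print(((proj(d,p+R[:,2]*.0705)-[cx,cy]+.5)*k).round(0).tolist())
  for i in (0,1): print([((proj(d,p+R[:,2]*.0705+R[:,i]*e)-[cx,cy]+.5)*k).round(0).tolist() for e in (-.009,.009)])
E
```

```text
time_s: 8.98
position: [0.572, -0.0245, 0.3053]
tool_rot: [[-0.081, 0.997, -0.001], [0.997, 0.081, 0.0], [0.0, -0.001, -1.0]]
contact_force: [0.1, -0.1, -1.7]
grip_width: 0.0277
scene crop 226 154 scale 10.0
top crop 230 132 scale 10.0
t 8.9833 p [ 0.572  -0.0245  0.3053] f [ 0.1 -0.1 -1.7] m [-0.02  -0.14  -0.025] g 0.0277 j [ 0.57   0.213 -0.71   1.511  0.138  1.47  -0.061]
[[-0.0811, 0.9967, -0.0006], [0.9967, 0.0811, 0.0004], [0.0004, -0.0005, -1.0]]
[304.0, 348.0]
[[282.0, 362.0], [326.0, 334.0]]
[[286.0, 331.0], [323.0, 366.0]]
[303.0, 326.0]
[[339.0, 323.0], [267.0, 328.0]]
[[306.0, 361.0], [301.0, 290.0]]
```

View pics/h2_scene.png

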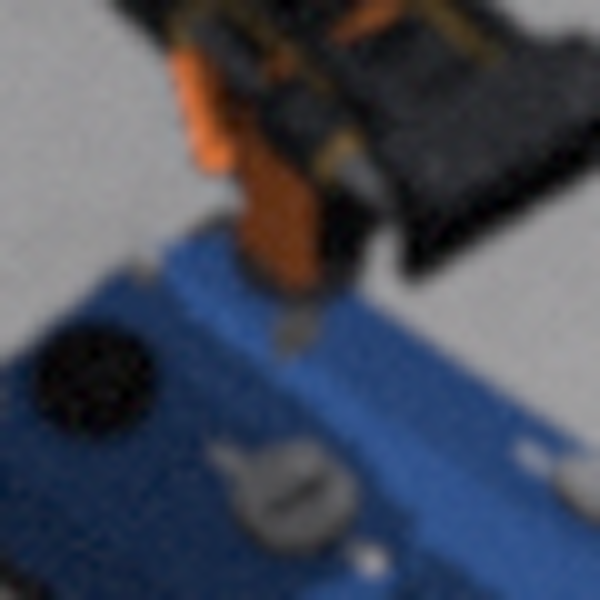

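View pics/h2_top.png

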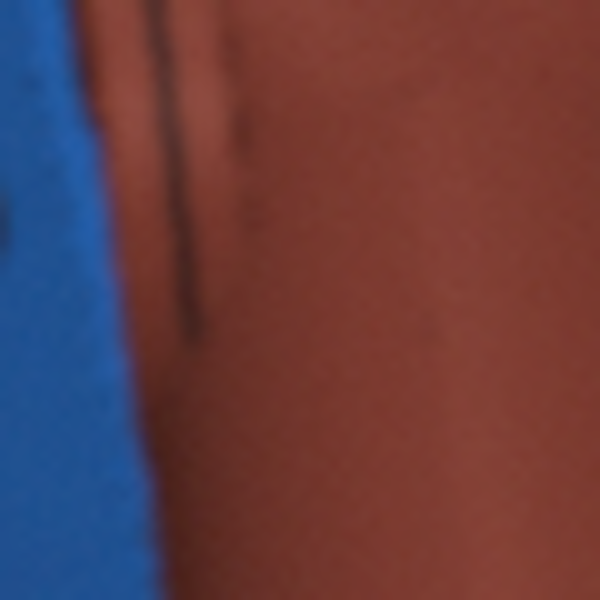

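```bash
python3 - <<'E'
from h import *
import pickle
o,s=pickle.load(open("h2.pkl","rb")); d,(cx,cy,k)=o[0]
x=[.60014404,.01267819,.23035799]
P=screws(x)["st"][0]; print(P,((proj(d,P)-[cx,cy]+.5)*k).round(0),((proj(d,P-[0,0,.0065])-[cx,cy]+.5)*k).round(0))
E
python3 -m pendant '{"dr":[[0,0,0],[0,0,0],[0,0,0],[0,0,0],[0,0,0]],"dp":[[0,0.001,0.02],[0,0.001,0.04],[0,0.001,0.055],[0,0.001,0.06],[0,0.001,0.06]],"grip":[0.02,0.02,0.02,0.02,0.02]}'
python3 - <<'E'
from look import *
o,s=look("h3",("scene",),.0705,20)
p,R=s["position"],s["tool_rot"]
for d,(cx,cy,k) in o:
  print(((proj(d,p+R[:,2]*.0705)-[cx,cy]+.5)*k).round(0).tolist())
  for i in (0,1): print([((proj(d,p+R[:,2]*.0705+R[:,i]*e)-[cx,cy]+.5)*k).round(0).tolist() for e in (-.009,.009)])
E
```

```text
[ 0.57291836 -0.02452076  0.1645    ] [300. 490.] [300. 502.]
time_s: 9.5
position: [0.5727, -0.026, 0.2444]
tool_rot: [[-0.08, 0.997, -0.002], [0.997, 0.08, 0.0], [0.0, -0.002, -1.0]]
contact_force: [-0.7, -0.1, -1.6]
grip_width: 0.0276
scene crop 235 180 scale 15.0
t 9.5 p [ 0.5727 -0.026   0.2444] f [-0.7 -0.1 -1.6] m [ 0.052 -0.139 -0.004] g 0.0276 j [ 0.568  0.242 -0.705  1.605  0.159  1.356 -0.076]
[[-0.0803, 0.9968, -0.0023], [0.9968, 0.0803, 0.0003], [0.0004, -0.0022, -1.0]]
[310.0, 319.0]
[[278.0, 340.0], [343.0, 299.0]]
[[284.0, 293.0], [337.0, 345.0]]
```

View pics/h3_scene.png

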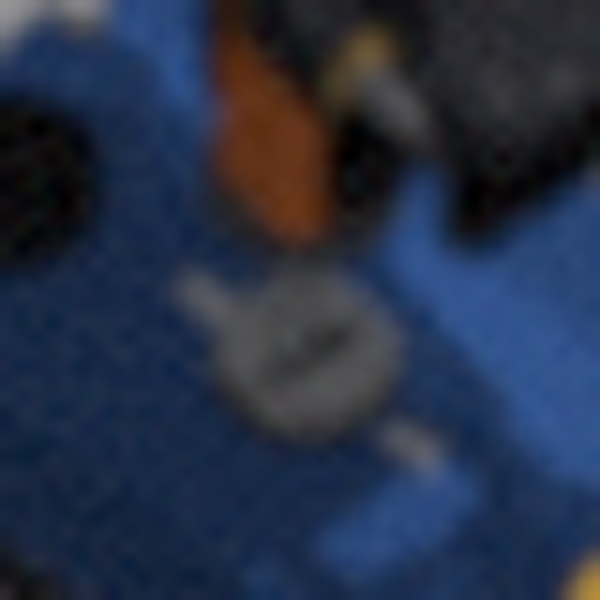

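```bash
python3 -m pendant '{"dr":[[0,0,0],[0,0,0],[0,0,0],[0,0,0],[0,0,0]],"dp":[[0.002,0,0.005],[0.002,0,0.009],[0.002,0,0.012],[0.002,0,0.014],[0.002,0,0.014]],"grip":[0.02,0.02,0.02,0.02,0.02]}'
```

```text
time_s: 9.97
position: [0.5732, -0.0242, 0.2312]
tool_rot: [[-0.081, 0.997, -0.0], [0.997, 0.081, 0.0], [0.0, -0.0, -1.0]]
contact_force: [0.0, 0.1, -2.8]
grip_width: 0.0276
```

```bash
python3 -m pendant '{"dr":[[0,0,0],[0,0,0],[0,0,0],[0,0,0]],"dp":[[0,0,0.001],[0,0,0.002],[0,0,0.003],[0,0,0.003]],"grip":[0.02,0.02,0.02,0.02]}'
python3 -c "
from plant import *
s=sense();print(s['contact_force'],s['moment'],s['joints'])"
```

```text
time_s: 10.3
position: [0.5734, -0.0241, 0.2286]
tool_rot: [[-0.081, 0.997, 0.0], [0.997, 0.081, 0.0], [0.0, 0.0, -1.0]]
contact_force: [0.2, 0.2, -1.0]
grip_width: 0.0278
[ 0.18912901  0.18337437 -1.03121993] [-0.00922961 -0.10149652 -0.00094442] [ 0.56469729  0.25085369 -0.70512127  1.62854168  0.16665414  1.3234691
 -0.084946  ]
```

```bash
python3 -m pendant '{"dr":[[0,0,0.06],[0,0,0.14],[0,0,0.23],[0,0,0.32],[0,0,0.42],[0,0,0.52],[0,0,0.62],[0,0,0.72],[0,0,0.82],[0,0,0.92],[0,0,1.0],[0,0,1.0]],"dp":[[0,0,0],[0,0,0],[0,0,0],[0,0,0],[0,0,0],[0,0,0],[0,0,0],[0,0,0],[0,0,0],[0,0,0],[0,0,0],[0,0,0]],"grip":[0.02,0.02,0.02,0.02,0.02,0.02,0.02,0.02,0.02,0.02,0.02,0.02]}'
python3 - <<'E'
from look import *
o,s=look("h4",("scene",),.065,20)
E
```

```text
time_s: 11.3
position: [0.5732, -0.0243, 0.2285]
tool_rot: [[0.797, 0.604, -0.0], [0.604, -0.797, -0.0], [-0.0, -0.0, -1.0]]
contact_force: [-1.4, -1.2, -1.3]
grip_width: 0.0276
scene crop 235 182 scale 15.0
t 11.3 p [ 0.5732 -0.0243  0.2285] f [-1.4 -1.2 -1.3] m [-0.228  0.219  0.067] g 0.0276 j [ 0.463  0.23  -0.581  1.633  0.13   1.317 -1.061]
[[0.7973, 0.6035, -0.0004], [0.6035, -0.7973, -0.0003], [-0.0004, -0.0, -1.0]]
```

View pics/h4_scene.png

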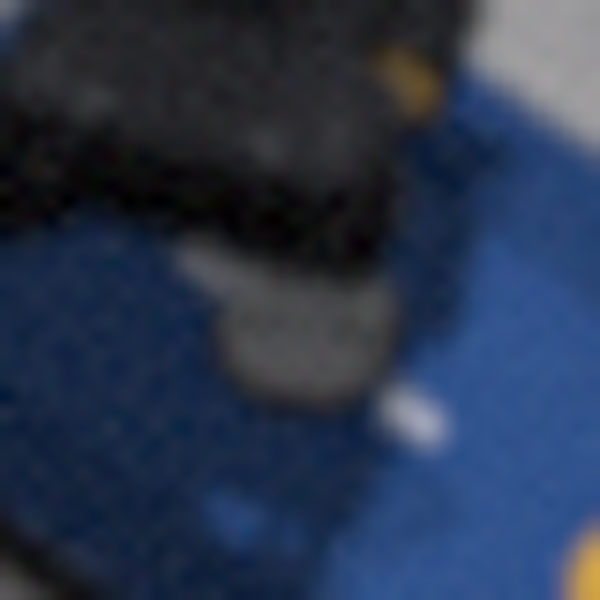

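```bash
python3 -m pendant '{"dr":[[0,0,0.06],[0,0,0.12],[0,0,0.19],[0,0,0.26],[0,0,0.33],[0,0,0.4],[0,0,0.45],[0,0,0.48],[0,0,0.5],[0,0,0.5]],"dp":[[0,0,0],[0,0,0],[0,0,0],[0,0,0],[0,0,0],[0,0,0],[0,0,0],[0,0,0],[0,0,0],[0,0,0]],"grip":[0.02,0.02,0.02,0.02,0.02,0.02,0.02,0.02,0.02,0.02]}'
python3 -c "
from plant import *
s=sense();print(s['contact_force'],s['moment'],s['joints'])"
```

```text
time_s: 12.18
position: [0.5733, -0.0246, 0.2285]
tool_rot: [[0.988, 0.152, -0.0], [0.152, -0.988, -0.0], [-0.0, 0.0, -1.0]]
contact_force: [-0.5, -2.0, -1.9]
grip_width: 0.0277
[-0.54124117 -1.96232466 -1.8889541 ] [-0.67662579  0.24273749  0.01277335] [ 0.41707525  0.22218534 -0.52435308  1.63552931  0.11477984  1.31483418
 -1.54382257]
```

```bash
python3 -m pendant '{"dr":[[0,0,0.03],[0,0,0.06],[0,0,0.09],[0,0,0.12],[0,0,0.12],[0,0,0.12]],"dp":[[0,0,0],[0,0,0],[0,0,0],[0,0,0],[0,0,0],[0,0,0]],"grip":[0.02,0.02,0.02,0.02,0.02,0.02]}'
python3 - <<'E'
from look import *
o,s=look("h5",("scene",),.065,20)
E
```

```text
time_s: 12.68
position: [0.5733, -0.0246, 0.2285]
tool_rot: [[0.999, 0.034, -0.0], [0.034, -0.999, -0.001], [-0.0, 0.001, -1.0]]
contact_force: [-1.2, -3.1, -2.0]
grip_width: 0.0279
scene crop 235 182 scale 15.0
t 12.6833 p [ 0.5733 -0.0246  0.2285] f [-1.2 -3.1 -2. ] m [-0.874  0.319  0.054] g 0.0279 j [ 0.406  0.22  -0.511  1.636  0.111  1.314 -1.66 ]
[[0.9994, 0.0339, -0.0002], [0.0339, -0.9994, -0.0006], [-0.0002, 0.0006, -1.0]]
```

View pics/h5_scene.png

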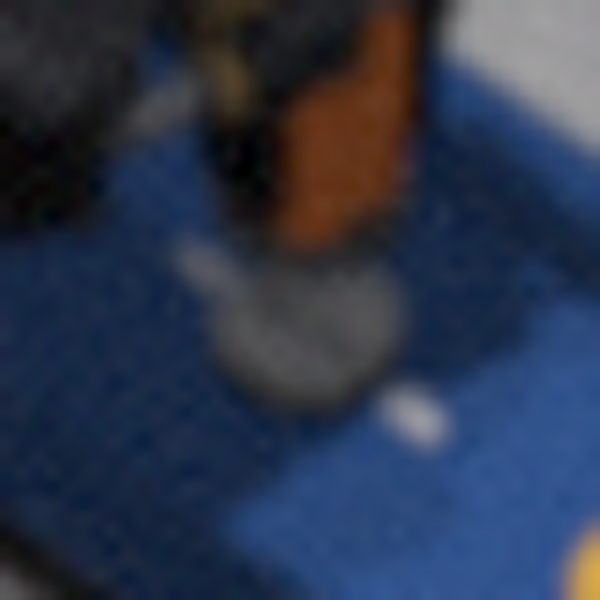

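```bash
python3 -m pendant '{"dr":[[0,0,0.03],[0,0,0.06],[0,0,0.09],[0,0,0.09],[0,0,0.09]],"dp":[[0,0,0],[0,0,0],[0,0,0],[0,0,0],[0,0,0]],"grip":[0.02,0.02,0.02,0.02,0.02]}'
python3 -c "
from plant import *
s=sense();print(s['contact_force'],s['moment'],s['joints'])"
```

```text
time_s: 13.15
position: [0.5733, -0.0248, 0.2285]
tool_rot: [[0.998, -0.057, -0.0], [-0.057, -0.998, -0.001], [-0.0, 0.001, -1.0]]
contact_force: [-1.4, -4.2, -0.8]
grip_width: 0.0283
[-1.35671418 -4.15314265 -0.78761014] [-1.37454582  0.37997291  0.23927979] [ 0.39787993  0.2191393  -0.50130666  1.6364868   0.10896064  1.31393047
 -1.74850591]
```

```bash
python3 -m pendant '{"dr":[[0,0,-0.1],[0,0,-0.2],[0,0,-0.23],[0,0,-0.23],[0,0,-0.23],[0,0,-0.23],[0,0,-0.23],[0,0,-0.23]],"dp":[[0,0,0],[0,0,0],[0,0,0],[0,0,-0.005],[0,0,-0.015],[0,0,-0.035],[0,0,-0.05],[0,0,-0.05]],"grip":[0.02,0.02,0.02,0.02,0.02,0.02,0.02,0.02]}'
python3 - <<'E'
from look import *
o,s=look("h6",("scene","wrist"),.09,20)
im=o[1][0]["pixels"][:,:,::-1]; cv2.imwrite("pics/h6_w.png",cv2.resize(im,(800,600)))
E
```

```text
time_s: 13.82
position: [0.575, -0.0232, 0.2828]
tool_rot: [[0.985, 0.171, 0.006], [0.171, -0.985, 0.001], [0.006, 0.0, -1.0]]
contact_force: [0.9, -0.0, -1.4]
grip_width: 0.0279
scene crop 236 177 scale 15.0
wrist crop 237 180 scale 15.0
t 13.8167 p [ 0.575  -0.0232  0.2828] f [ 0.9 -0.  -1.4] m [ 0.01   0.001 -0.004] g 0.0279 j [ 0.42   0.195 -0.528  1.554  0.099  1.413 -1.514]
[[0.9853, 0.1709, 0.0059], [0.1709, -0.9853, 0.0006], [0.0059, 0.0005, -1.0]]
```

View pics/h6_scene.png

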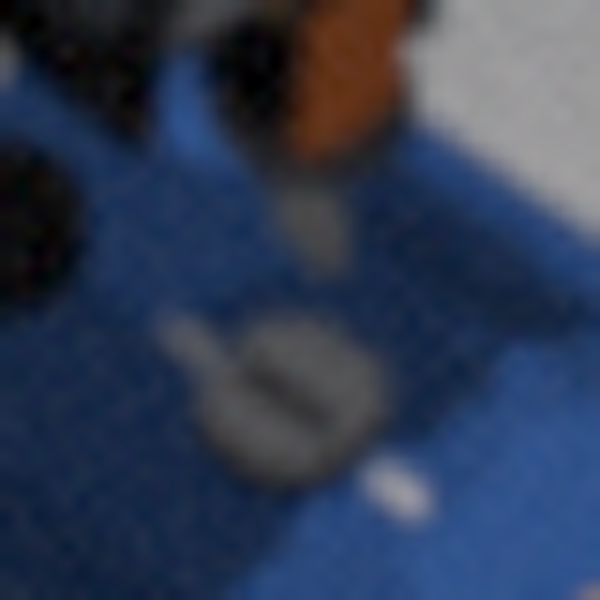

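View pics/h6_w.png

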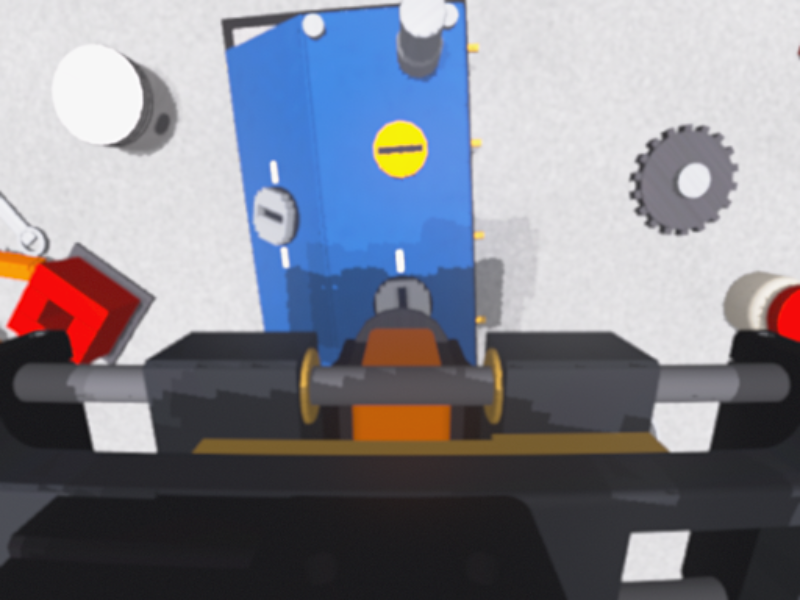

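```bash
cat >> h.py <<'E'
X=[.60014404,.01267819,.23035799]
def slopepose(q,h):
    P,n,d0,d1=screws(X)["ss"]; sx=d0*np.cos(q)+d1*np.sin(q); z=-n; y=np.cross(z,sx)
    return P+n*(.0705+h), np.column_stack([sx,y,z])
E
python3 - <<'E'
from h import *
import pickle
o,s=pickle.load(open("h6.pkl","rb")); d=o[1][0]
im=d["pixels"][:,:,::-1]
x,y=proj(d,screws(X)["ss"][0]).round().astype(int); print(proj(d,screws(X)["ss"][0]))
cv2.imwrite("pics/h6_s.png",cv2.resize(im[y-20:y+20,x-20:x+20],(600,600),interpolation=cv2.INTER_CUBIC)); print(x-20,y-20)
for q,h in ((.43,.06),(.43,.02)):
    P,R=slopepose(q,h); print(P.round(4),R.round(3).tolist()); print(rows(s["position"],s["tool_rot"],P,R))
E
```

```text
[172.67852884 137.3115417 ]
153 117
[0.5987 0.1503 0.2459] [[0.236, 0.963, 0.131], [0.82, -0.125, -0.558], [-0.521, 0.239, -0.819]]
([0.0528, -0.1669, 0.0372], [-0.5517, -0.3386, -1.162])
[0.6039 0.1279 0.2131] [[0.236, 0.963, 0.131], [0.82, -0.125, -0.558], [-0.521, 0.239, -0.819]]
([0.0539, -0.144, 0.07], [-0.5517, -0.3386, -1.162])
```

View pics/h6_s.png

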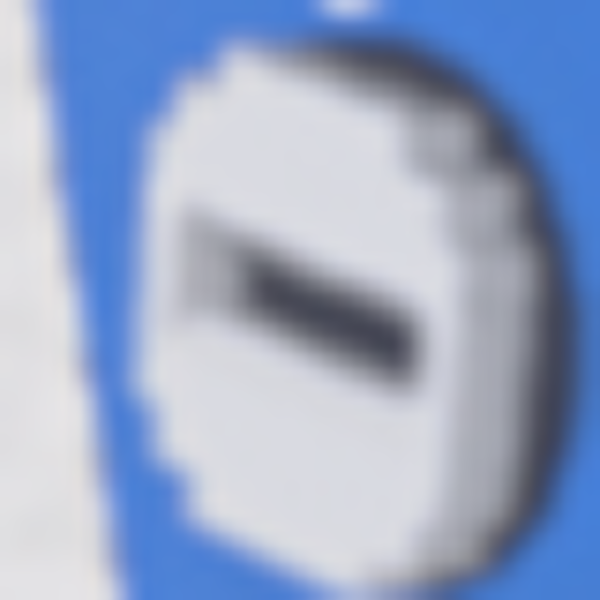

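Run:
```python
from h import *
import pickle
o,s=pickle.load(open("h6.pkl","rb")); d=o[1][0]
B=lambda u,v:(153-.5+(u+.5)/15,117-.5+(v+.5)/15)
P,n,d0,d1=screws(X)["ss"]
for e in ([(185,262),(415,350)],[(190,310),(410,385)],[(195,215),(420,315)]):
    q=[onplane(d,B(*u),P,n) for u in e]; v=q[0]-q[1]; m=(q[0]+q[1])/2-P
    print(np.linalg.norm(v),"q",np.arctan2(v@d1,v@d0),"mid",m@d0,m@d1)
e=[(245,285),(412,345)]
q=[onplane(d,B(*u),P-n*.0065,n) for u in e]; v=q[0]-q[1]; print(np.linalg.norm(v),"q",np.arctan2(v@d1,v@d0))
```

```text
0.02608024626735767 q 0.2839226456240565 mid 0.0004612975377745517 0.00049905963051056
0.024967100085863992 q 0.2519855197752051 mid 0.0010282976827249346 -0.0024680073872368454
0.025477622399534303 q 0.3284533198562038 mid -0.0009861399486070209 0.003364066556110185
0.019328272091647045 q 0.2691837654132178
```

Run:
```python
from h import *
from plant import sense
s=sense()
P,R=slopepose(.31,.06); print(P.round(4),R.round(3).tolist()); print(rows(s["position"],s["tool_rot"],P,R))
```

```text
[0.5987 0.1503 0.2459] [[0.119, 0.984, 0.131], [0.829, -0.026, -0.558], [-0.546, 0.175, -0.819]]
([0.0543, -0.1671, 0.0335], [-0.5403, -0.3726, -1.2762])
```

```bash
python3 -m pendant '{"dr":[[0,0,0],[-0.054,-0.037,-0.128],[-0.1,-0.07,-0.24],[-0.15,-0.104,-0.355],[-0.2,-0.138,-0.47],[-0.25,-0.172,-0.59],[-0.3,-0.207,-0.71],[-0.35,-0.241,-0.825],[-0.4,-0.276,-0.945],[-0.45,-0.31,-1.063],[-0.5,-0.345,-1.18],[-0.54,-0.373,-1.276]],"dp":[[0,0,-0.02],[0.005,-0.01,-0.03],[0.01,-0.03,-0.03],[0.015,-0.05,-0.03],[0.02,-0.075,-0.025],[0.03,-0.1,-0.02],[0.04,-0.125,-0.01],[0.05,-0.15,0],[0.054,-0.167,0.01],[0.054,-0.167,0.02],[0.054,-0.167,0.03],[0.054,-0.167,0.0335]],"grip":[0.02,0.02,0.02,0.02,0.02,0.02,0.02,0.02,0.02,0.02,0.02,0.02]}'
python3 -m pendant '{"dr":[[0,0,0],[0,0,0]],"dp":[[0,0,0],[0,0,0]],"grip":[0.02,0.02]}'
python3 - <<'E'
from look import *
o,s=look("g1",("scene",),.0705,25)
p,R=s["position"],s["tool_rot"]
P,Rt=slopepose(.31,.06); print(rows(p,R,P,Rt))
d,(cx,cy,k)=o[0]
for i in (0,1): print([((proj(d,p+R[:,2]*.0705+R[:,i]*e)-[cx,cy]+.5)*k).round(0).tolist() for e in (-.009,.009)])
Ps=screws(X)["ss"][0]; print(((proj(d,Ps)-[cx,cy]+.5)*k).round(0).tolist())
E
```

```text
time_s: 14.92
position: [0.5972, 0.1505, 0.2418]
tool_rot: [[0.16, 0.981, 0.109], [0.834, -0.075, -0.546], [-0.528, 0.178, -0.83]]
contact_force: [-0.7, 0.8, -1.6]
grip_width: 0.0275
time_s: 15.08
position: [0.5972, 0.1503, 0.2438]
tool_rot: [[0.169, 0.98, 0.108], [0.835, -0.084, -0.544], [-0.524, 0.182, -0.832]]
contact_force: [0.9, -0.1, -2.3]
grip_width: 0.0282
scene crop 270 161 scale 12.0
t 15.0833 p [0.5972 0.1503 0.2438] f [ 0.9 -0.1 -2.3] m [0.772 0.08  0.028] g 0.0282 j [-0.095  0.473 -0.726  1.476  0.778  1.685 -1.02 ]
[[0.169, 0.9797, 0.1077], [0.8348, -0.0842, -0.544], [-0.5239, 0.1819, -0.8321]]
([-0.0008, 0.0019, -0.0015], [-0.026, -0.0156, -0.053])
[[287.0, 311.0], [333.0, 317.0]]
[[292.0, 296.0], [329.0, 332.0]]
[221.0, 500.0]
```

View pics/g1_scene.png

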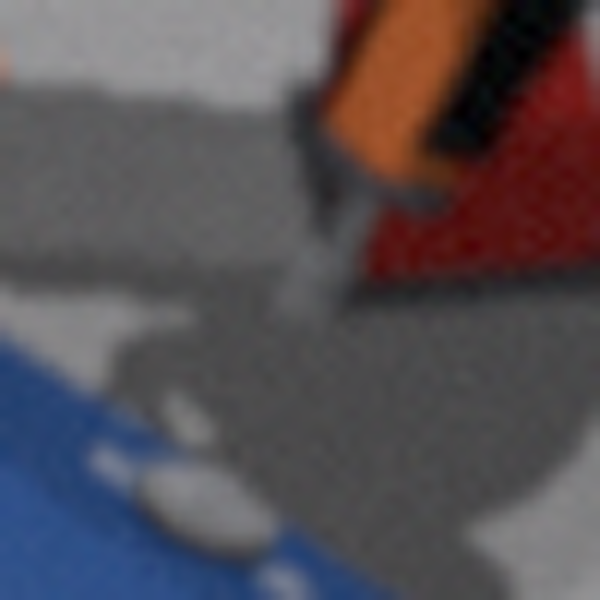

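```bash
python3 -m pendant '{"dr":[[-0.026,-0.016,-0.053],[-0.026,-0.016,-0.053],[-0.026,-0.016,-0.053]],"dp":[[-0.001,0.002,0.01],[-0.001,0.002,0.02],[-0.001,0.002,0.028]],"grip":[0.02,0.02,0.02]}'
python3 -m pendant '{"dr":[[0,0,0]],"dp":[[0,0,0]],"grip":[0.02]}'
python3 - <<'E'
from look import *
s=sense();p,R=s["position"],s["tool_rot"]; print(s["contact_force"],s["moment"])
P,Rt=slopepose(.31,.03); print(rows(p,R,P,Rt))
E
```

```text
time_s: 15.38
position: [0.6032, 0.1321, 0.2223]
tool_rot: [[0.123, 0.984, 0.131], [0.829, -0.029, -0.559], [-0.546, 0.177, -0.819]]
contact_force: [-0.3, 0.3, -1.4]
grip_width: 0.0281
time_s: 15.47
position: [0.603, 0.1308, 0.2213]
tool_rot: [[0.123, 0.984, 0.129], [0.828, -0.03, -0.56], [-0.548, 0.176, -0.818]]
contact_force: [-0.1, -0.1, -1.8]
grip_width: 0.0274
[-0.11671271 -0.14802016 -1.83907237] [0.85113184 0.06745211 0.0009793 ]
([0.0022, -0.0004, -0.0015], [-0.0018, 0.0024, -0.0039])
```

```bash
python3 -m pendant '{"dr":[[0,0,0],[0,0,0],[0,0,0],[0,0,0]],"dp":[[0.002,0,0.01],[0.002,0,0.019],[0.002,0,0.025],[0.002,0,0.025]],"grip":[0.02,0.02,0.02,0.02]}'
python3 - <<'E'
from look import *
o,s=look("g2",("scene",),.0705,20)
p,R=s["position"],s["tool_rot"]; P,Rt=slopepose(.31,.0); print(rows(p,R,P,Rt))
d,(cx,cy,k)=o[0]
for i in (0,1): print([((proj(d,p+R[:,2]*.0705+R[:,i]*e)-[cx,cy]+.5)*k).round(0).tolist() for e in (-.009,.009)])
E
```

```text
time_s: 15.8
position: [0.6062, 0.1194, 0.1997]
tool_rot: [[0.119, 0.984, 0.13], [0.828, -0.026, -0.56], [-0.548, 0.175, -0.818]]
contact_force: [0.6, -0.5, -2.4]
grip_width: 0.0278
scene crop 268 181 scale 15.0
t 15.8 p [0.6062 0.1194 0.1997] f [ 0.6 -0.5 -2.4] m [0.798 0.175 0.04 ] g 0.0278 j [-0.058  0.486 -0.714  1.563  0.826  1.593 -0.995]
[[0.1192, 0.9843, 0.1303], [0.8278, -0.026, -0.5605], [-0.5483, 0.1747, -0.8178]]
([-0.0005, -0.0002, 0.0039], [-0.0003, 0.0025, 0.0])
[[287.0, 308.0], [342.0, 313.0]]
[[291.0, 288.0], [339.0, 333.0]]
```

View pics/g2_scene.png

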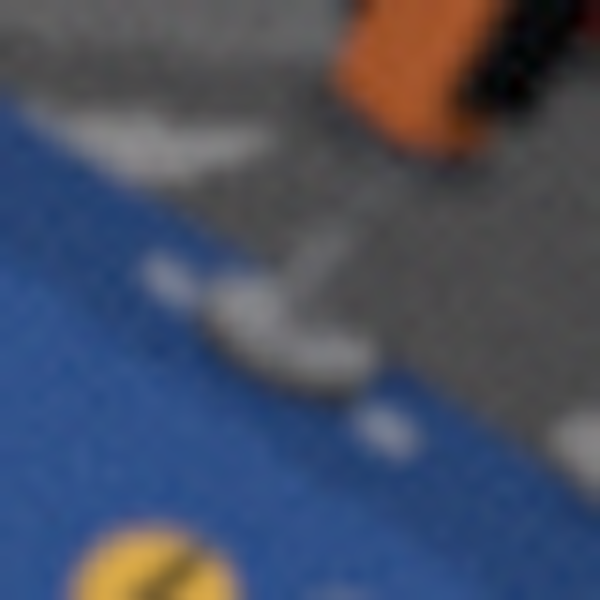

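```bash
python3 -m pendant '{"dr":[[0,0,0],[0,0,0],[0,0,0],[0,0,0],[0,0,0]],"dp":[[0,0,0.003],[0,0,0.006],[0,0,0.008],[0,0,0.009],[0,0,0.009]],"grip":[0.02,0.02,0.02,0.02,0.02]}'
python3 - <<'E'
from look import *
s=sense();p,R=s["position"],s["tool_rot"]; print("f",s["contact_force"],"ftool",R.T@s["contact_force"],s["moment"])
P,Rt=slopepose(.31,-.0065); print(rows(p,R,P,Rt))
E
```

```text
time_s: 16.27
position: [0.6074, 0.116, 0.1935]
tool_rot: [[0.118, 0.984, 0.132], [0.829, -0.024, -0.559], [-0.547, 0.176, -0.818]]
contact_force: [-1.5, -0.2, -2.2]
grip_width: 0.0282
f [-1.48756142 -0.15887439 -2.15194298] ftool [ 0.87036199 -1.83811787  1.6530975 ] [ 0.9921616   0.33322205 -0.15485552]
([-0.0012, -0.0003, 0.0034], [0.0014, 0.0011, 0.0009])
```

```bash
python3 -m pendant '{"dr":[[0,0,0],[0,0,0],[0,0,0],[0,0,0]],"dp":[[-0.001,-0.001,0.001],[-0.001,-0.001,0.002],[-0.001,-0.001,0.003],[-0.001,-0.001,0.003]],"grip":[0.02,0.02,0.02,0.02]}'
python3 - <<'E'
from look import *
s=sense();p,R=s["position"],s["tool_rot"]; print("f",s["contact_force"],"ftool",R.T@s["contact_force"],s["moment"],"mtool",R.T@s["moment"])
P,Rt=slopepose(.31,-.0065); print(rows(p,R,P,Rt))
E
```

```text
time_s: 16.6
position: [0.6069, 0.1133, 0.1916]
tool_rot: [[0.119, 0.984, 0.133], [0.828, -0.024, -0.56], [-0.547, 0.176, -0.818]]
contact_force: [0.4, -0.6, -2.1]
grip_width: 0.0282
f [ 0.40932888 -0.60084122 -2.05680825] ftool [0.6765211  0.05491933 2.07323987] [ 0.88598996  0.1379853  -0.00705712] mtool [0.22323829 0.86724026 0.04611887]
([0.0, 0.0004, 0.0003], [0.0019, 0.0012, 0.0005])
```

```bash
python3 -m pendant '{"dr":[[0,0,0.06],[0,0,0.14],[0,0,0.23],[0,0,0.32],[0,0,0.41],[0,0,0.5],[0,0,0.6],[0,0,0.7],[0,0,0.8],[0,0,0.9],[0,0,0.9]],"dp":[[0,0,0.001],[0,0,0.001],[0,0,0.001],[0,0,0.001],[0,0,0.001],[0,0,0.001],[0,0,0.001],[0,0,0.001],[0,0,0.001],[0,0,0.001],[0,0,0.001]],"grip":[0.02,0.02,0.02,0.02,0.02,0.02,0.02,0.02,0.02,0.02,0.02]}'
python3 - <<'E'
from look import *
o,s=look("g3",("scene",),.06,20)
p,R=s["position"],s["tool_rot"]; print("ftool",R.T@s["contact_force"],"mtool",R.T@s["moment"])
P,Rt=slopepose(1.21,-.0065); print(rows(p,R,P,Rt))
E
```

```text
time_s: 17.52
position: [0.607, 0.1134, 0.1914]
tool_rot: [[0.847, 0.515, 0.133], [0.493, -0.666, -0.559], [-0.199, 0.539, -0.818]]
contact_force: [-2.3, 1.5, 2.1]
grip_width: 0.028
scene crop 268 181 scale 15.0
t 17.5167 p [0.607  0.1134 0.1914] f [-2.3  1.5  2.1] m [ 0.62   0.385 -0.155] g 0.028 j [-0.129  0.457 -0.597  1.585  0.785  1.539 -1.875]
[[0.8468, 0.5149, 0.1334], [0.4933, -0.6663, -0.5593], [-0.1991, 0.5394, -0.8182]]
ftool [-1.63107812 -1.0493342  -2.92129201] mtool [ 0.74582856 -0.02055785 -0.00560344]
([0.0002, 0.0003, 0.0002], [0.0023, -0.0015, -0.0041])
```

View pics/g3_scene.png

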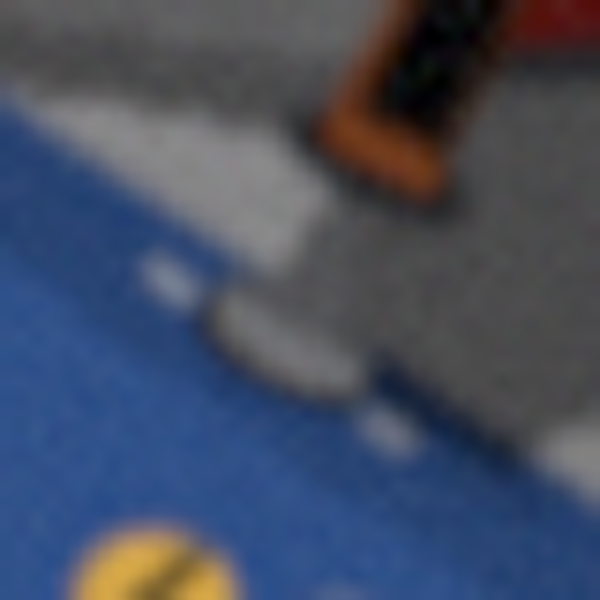

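```bash
python3 -m pendant '{"dr":[[0,0,0.07],[0,0,0.14],[0,0,0.21],[0,0,0.28],[0,0,0.34],[0,0,0.39],[0,0,0.43],[0,0,0.46],[0,0,0.46]],"dp":[[0,0,0],[0,0,0],[0,0,0],[0,0,0],[0,0,0],[0,0,0],[0,0,0],[0,0,0],[0,0,0]],"grip":[0.02,0.02,0.02,0.02,0.02,0.02,0.02,0.02,0.02]}'
cat > st.py <<'E'
from h import *
from plant import sense
s=sense();p,R=s["position"],s["tool_rot"]; print("ftool",(R.T@s["contact_force"]).round(2),"mtool",(R.T@s["moment"]).round(3),"j",s["joints"].round(3),s["grip_width"])
P,n,d0,d1=screws(X)["ss"]; print("q blade",np.arctan2(R[:,0]@d1,R[:,0]@d0))
E
python3 st.py
```

```text
time_s: 18.32
position: [0.6072, 0.113, 0.1916]
tool_rot: [[0.987, 0.092, 0.133], [0.151, -0.815, -0.56], [0.057, 0.572, -0.818]]
contact_force: [-2.0, 0.5, 5.0]
grip_width: 0.0281
ftool [-1.56  2.27 -4.63] mtool [ 0.087 -0.485 -0.042] j [-0.169  0.445 -0.541  1.587  0.764  1.524 -2.316] 0.028062898908607532
q blade 1.6676730824791166
```

```bash
python3 -m pendant '{"dr":[[0,0,0.03],[0,0,0.06],[0,0,0.09],[0,0,0.12],[0,0,0.12]],"dp":[[0,0,0],[0,0,0],[0,0,0],[0,0,0],[0,0,0]],"grip":[0.02,0.02,0.02,0.02,0.02]}'; python3 st.py
```

```text
time_s: 18.73
position: [0.6072, 0.1129, 0.1916]
tool_rot: [[0.991, -0.027, 0.133], [0.053, -0.827, -0.56], [0.125, 0.562, -0.818]]
contact_force: [-2.2, 0.3, 6.3]
grip_width: 0.0277
ftool [-1.41  3.38 -5.65] mtool [-0.131 -0.554 -0.084] j [-0.18   0.442 -0.526  1.588  0.758  1.52  -2.432] 0.027654731889642202
q blade 1.7877568516471998
```

```bash
python3 -m pendant '{"dr":[[0,0,0.03],[0,0,0.06],[0,0,0.08],[0,0,0.08]],"dp":[[0,0,0],[0,0,0],[0,0,0],[0,0,0]],"grip":[0.02,0.02,0.02,0.02]}'; python3 st.py
```

```text
time_s: 19.07
position: [0.6071, 0.1129, 0.1917]
tool_rot: [[0.985, -0.105, 0.133], [-0.013, -0.828, -0.56], [0.169, 0.55, -0.818]]
contact_force: [-2.5, 0.0, 6.5]
grip_width: 0.028
ftool [-1.34  3.84 -5.65] mtool [-0.277 -0.582 -0.242] j [-0.187  0.44  -0.516  1.588  0.754  1.518 -2.509] 0.028019420747625312
q blade 1.8669083867323781
```

```bash
python3 -m pendant '{"dr":[[0,0,-0.1],[0,0,-0.2],[0,0,-0.25],[0,0,-0.25],[0,0,-0.25],[0,0,-0.25],[0,0,-0.25],[0,0,-0.25],[0,0,-0.25],[0,0,-0.25]],"dp":[[0,0,0],[0,0,0],[0,0,0],[0,0,-0.005],[0,0,-0.015],[0,0,-0.035],[0,0,-0.055],[0,0,-0.075],[0,0,-0.085],[0,0,-0.085]],"grip":[0.02,0.02,0.02,0.02,0.02,0.02,0.02,0.02,0.02,0.02]}'
python3 - <<'E'
from look import *
o,s=look("g5",("scene","wrist"),.155,20)
im=o[1][0]["pixels"][:,:,::-1]; cv2.imwrite("pics/g5_w.png",cv2.resize(im,(800,600)))
E
python3 st.py
```

```text
time_s: 19.9
position: [0.5958, 0.163, 0.2624]
tool_rot: [[0.981, 0.14, 0.136], [0.192, -0.808, -0.557], [0.032, 0.572, -0.819]]
contact_force: [0.0, -0.3, -2.1]
grip_width: 0.0279
scene crop 267 183 scale 15.0
wrist crop 237 165 scale 15.0
t 19.9 p [0.5958 0.163  0.2624] f [ 0.  -0.3 -2.1] m [0.832 0.219 0.028] g 0.0279 j [-0.232  0.427 -0.573  1.465  0.736  1.672 -2.248]
[[0.9808, 0.1396, 0.1359], [0.1922, -0.8079, -0.557], [0.0321, 0.5725, -0.8193]]
ftool [-0.59 -1.14  2.24] mtool [ 0.878 -0.043 -0.003] j [-0.23   0.428 -0.571  1.468  0.736  1.67  -2.249] 0.02793307329091566
q blade 1.619390625305189
```

View pics/g5_scene.png

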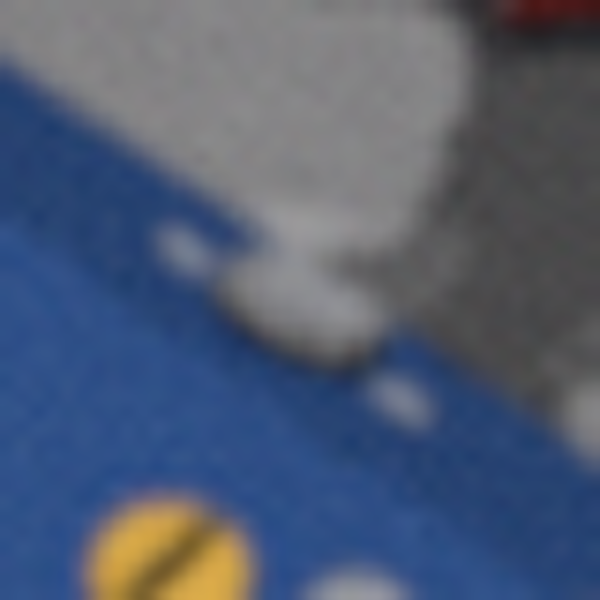

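View pics/g5_w.png

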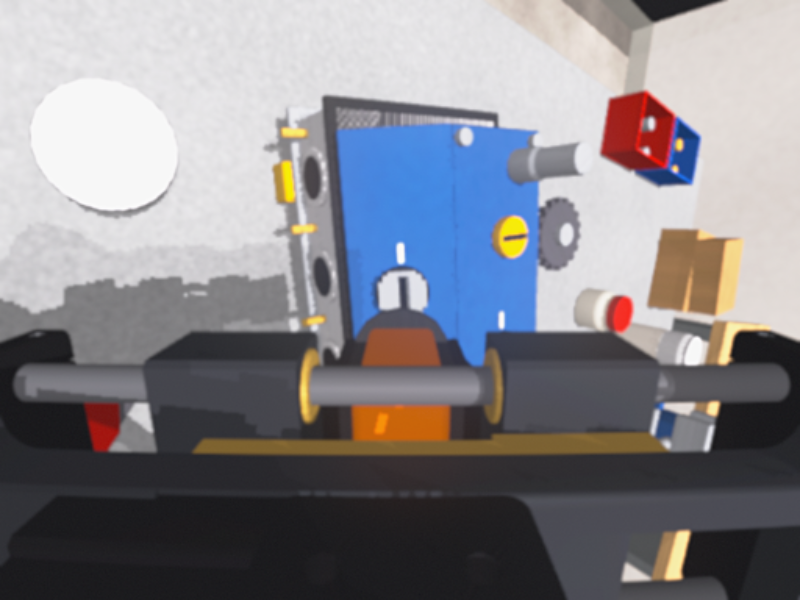

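Run:
```python
from h import *
from plant import sense
s=sense();p,R=s["position"],s["tool_rot"]
for P in [(.52,.25,.32),(.4778,.3015,.25)]: print(rows(p,R,P,Rdown(np.radians(57.1))))
```

```text
([-0.0556, -0.0484, -0.1093], [0.5898, 0.2198, -0.7882])
([-0.0892, -0.136, -0.0864], [0.5898, 0.2198, -0.7882])
```

```bash
python3 -m pendant '{"dr":[[0,0,0],[0.06,0.022,-0.08],[0.13,0.048,-0.17],[0.2,0.074,-0.265],[0.27,0.1,-0.36],[0.34,0.126,-0.455],[0.41,0.152,-0.55],[0.48,0.178,-0.64],[0.54,0.2,-0.72],[0.59,0.22,-0.788],[0.59,0.22,-0.788],[0.59,0.22,-0.788]],"dp":[[0,0,-0.025],[-0.005,-0.005,-0.05],[-0.015,-0.015,-0.07],[-0.025,-0.025,-0.085],[-0.035,-0.035,-0.1],[-0.045,-0.042,-0.109],[-0.0556,-0.0484,-0.109],[-0.065,-0.075,-0.105],[-0.075,-0.1,-0.098],[-0.085,-0.125,-0.09],[-0.0892,-0.136,-0.0864],[-0.0892,-0.136,-0.0864]],"grip":[0.02,0.02,0.02,0.02,0.02,0.02,0.02,0.02,0.02,0.02,0.02,0.02]}'
python3 -m pendant '{"dr":[[0,0,0],[0,0,0]],"dp":[[0,0,0],[0,0,0]],"grip":[0.02,0.02]}'
python3 - <<'E'
from look import *
o,s=look("r1",("scene","top"),.1,30)
p,R=s["position"],s["tool_rot"]
print(rows(p,R,(.4778,.3015,.25),Rdown(np.radians(57.1))))
for d,(cx,cy,k) in o:
  print("blade",((proj(d,p+R[:,2]*.0705)-[cx,cy]+.5)*k).round(0).tolist(),"stand top",((proj(d,(.478,.2995,.06))-[cx,cy]+.5)*k).round(0).tolist())
E
```

```text
time_s: 21.0
position: [0.4763, 0.3004, 0.2474]
tool_rot: [[0.545, 0.838, -0.004], [0.838, -0.545, -0.003], [-0.005, -0.001, -1.0]]
contact_force: [-0.8, -0.4, -2.4]
grip_width: 0.0279
time_s: 21.17
position: [0.4785, 0.3015, 0.2512]
tool_rot: [[0.544, 0.839, 0.002], [0.839, -0.544, -0.0], [0.001, 0.002, -1.0]]
contact_force: [0.2, 0.8, -1.7]
grip_width: 0.0275
scene crop 283 119 scale 10.0
top crop 105 171 scale 10.0
t 21.1667 p [0.4785 0.3015 0.2512] f [ 0.2  0.8 -1.7] m [-0.019 -0.086 -0.024] g 0.0275 j [ 0.05   0.236 -0.806  1.613  0.175  1.366 -1.354]
[[0.5445, 0.8388, 0.0018], [0.8388, -0.5445, -0.0004], [0.0007, 0.0017, -1.0]]
([-0.0004, -0.0006, 0.0012], [0.0017, -0.0007, -0.0015])
blade [320.0, 247.0] stand top [273.0, 476.0]
blade [282.0, 299.0] stand top [405.0, 337.0]
```

View pics/r1_scene.png

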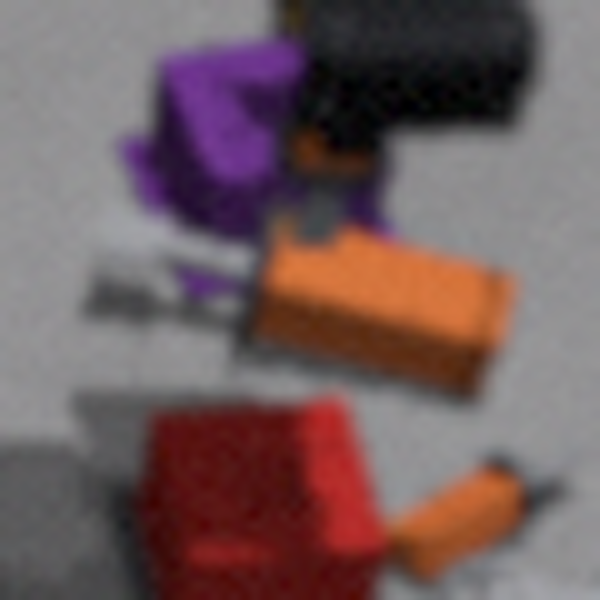

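View pics/r1_top.png

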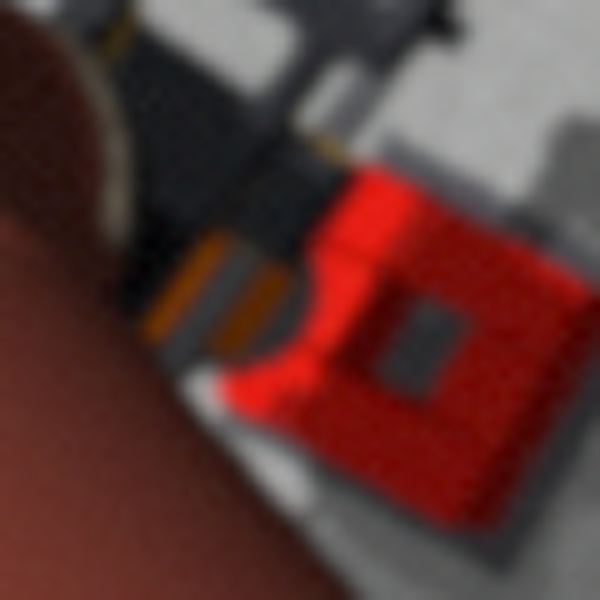

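```bash
python3 -m pendant '{"dr":[[0,0,0],[0,0,0],[0,0,0],[0,0,0],[0,0,0],[0,0,0],[0,0,0],[0,0,0]],"dp":[[-0.0015,0,0.03],[-0.0015,0,0.06],[-0.0015,0,0.085],[-0.0015,0,0.1],[-0.0015,0,0.11],[-0.0015,0,0.12],[-0.0015,0,0.13],[-0.0015,0,0.13]],"grip":[0.02,0.02,0.02,0.02,0.02,0.02,0.02,0.02]}'
python3 - <<'E'
from look import *
o,s=look("r2",("scene","top"),.06,25)
E
```

```text
time_s: 21.93
position: [0.4768, 0.3, 0.1192]
tool_rot: [[0.543, 0.839, -0.001], [0.839, -0.543, -0.0], [-0.001, -0.001, -1.0]]
contact_force: [-1.2, -0.2, -1.3]
grip_width: 0.0279
scene crop 284 140 scale 12.0
top crop 119 179 scale 12.0
t 21.9333 p [0.4768 0.3    0.1192] f [-1.2 -0.2 -1.3] m [-0.007 -0.029 -0.019] g 0.0279 j [ 0.015  0.345 -0.777  1.781  0.266  1.125 -1.424]
[[0.5434, 0.8395, -0.001], [0.8395, -0.5434, -0.0003], [-0.0008, -0.0006, -1.0]]
```

View pics/r2_scene.png

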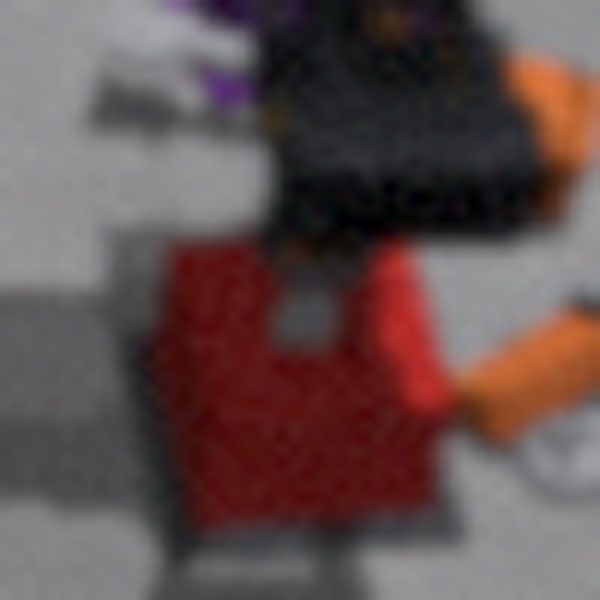

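View pics/r2_top.png

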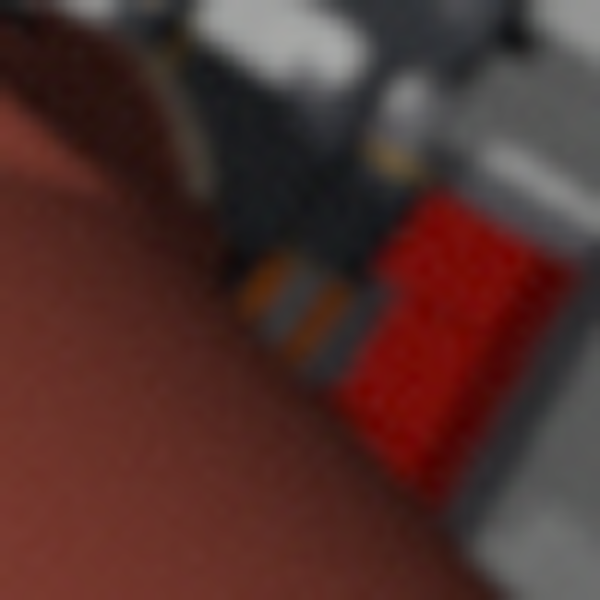

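```bash
python3 -m pendant '{"dr":[[0,0,0],[0,0,0],[0,0,0],[0,0,0],[0,0,0],[0,0,0]],"dp":[[0,0,0.01],[0,0,0.018],[0,0,0.025],[0,0,0.03],[0,0,0.032],[0,0,0.032]],"grip":[0.02,0.02,0.02,0.02,0.02,0.02]}'
python3 st.py
```

```text
time_s: 22.53
position: [0.4767, 0.3002, 0.0877]
tool_rot: [[0.543, 0.84, -0.001], [0.84, -0.543, 0.0], [-0.0, -0.001, -1.0]]
contact_force: [-0.4, -0.0, -1.9]
grip_width: 0.0275
ftool [-0.25 -0.36  1.95] mtool [-0.065 -0.031  0.   ] j [-1.000e-03  3.810e-01 -7.640e-01  1.811e+00  2.970e-01  1.069e+00
 -1.448e+00] 0.027515914420101303
q blade 0.902960473894595
```

Lower the last 2 mm until the collar takes the weight, then open.

```bash
python3 -m pendant '{"dr":[[0,0,0],[0,0,0],[0,0,0],[0,0,0]],"dp":[[0,0,0.001],[0,0,0.002],[0,0,0.0028],[0,0,0.0028]],"grip":[0.02,0.02,0.02,0.02]}'
python3 st.py
```

```text
time_s: 22.87
position: [0.4771, 0.3004, 0.0857]
tool_rot: [[0.543, 0.84, 0.0], [0.84, -0.543, 0.0], [0.001, -0.0, -1.0]]
contact_force: [-1.0, -0.5, -1.8]
grip_width: 0.0279
ftool [-0.95 -0.63  1.77] mtool [-0.065  0.022  0.019] j [-0.002  0.384 -0.763  1.812  0.3    1.064 -1.45 ] 0.027882068961827232
q blade 0.9036136185103953
```

```bash
python3 -m pendant '{"dr":[[0,0,0],[0,0,0],[0,0,0]],"dp":[[0,0,0.001],[0,0,0.0015],[0,0,0.0015]],"grip":[0.02,0.02,0.02]}'
python3 st.py
```

```text
time_s: 23.12
position: [0.4771, 0.3005, 0.0854]
tool_rot: [[0.543, 0.84, 0.001], [0.84, -0.543, -0.0], [0.0, 0.001, -1.0]]
contact_force: [-4.2, -4.1, 12.3]
grip_width: 0.028
ftool [ -5.76  -1.26 -12.29] mtool [ 0.428 -1.364  0.048] j [-0.003  0.384 -0.763  1.813  0.301  1.064 -1.452] 0.027957622436757625
q blade 0.9035162452018095
```

```bash
python3 -m pendant '{"dr":[[0,0,0],[0,0,0],[0,0,0],[0,0,0],[0,0,0],[0,0,0],[0,0,0],[0,0,0],[0,0,0],[0,0,0],[0,0,0],[0,0,0]],"dp":[[0,0,-0.001],[0,0,-0.001],[0,0,-0.001],[0,0,-0.001],[0,0,-0.001],[0,0,-0.001],[0,0,-0.001],[0,0,-0.001],[0,0,-0.001],[0,0,-0.001],[0,0,-0.001],[0,0,-0.001]],"grip":[0.028,0.032,0.037,0.043,0.05,0.056,0.063,0.07,0.075,0.08,0.08,0.08]}'
python3 st.py
```

```text
time_s: 24.12
position: [0.477, 0.3004, 0.0851]
tool_rot: [[0.543, 0.84, 0.0], [0.84, -0.543, 0.0], [0.0, -0.0, -1.0]]
contact_force: [0.7, -0.6, -0.4]
grip_width: 0.0785
ftool [-0.17  0.91  0.44] mtool [-0.09   0.035  0.061] j [-0.002  0.384 -0.762  1.813  0.3    1.063 -1.451] 0.07853480956115162
q blade 0.9035335422728631
```

Retreat straight up, then look.

```bash
python3 -m pendant '{"dr":[[0,0,0],[0,0,0],[0,0,0],[0,0,0],[0,0,0],[0,0,0],[0,0,0],[0,0,0],[0,0,0],[0,0,0]],"dp":[[0,0,-0.01],[0,0,-0.03],[0,0,-0.06],[0,0,-0.09],[0,0,-0.12],[0,0,-0.15],[0,0,-0.18],[0,0,-0.2],[0,0,-0.2],[0,0,-0.2]],"grip":[0.085,0.085,0.085,0.085,0.085,0.085,0.085,0.085,0.085,0.085]}'
python3 - <<'E'
from look import *
o,s=look("e1",("scene","wrist"),.2,30)
cv2.imwrite("pics/e1_w.png",cv2.resize(o[1][0]["pixels"][:,:,::-1],(800,600)))
E
```

```text
time_s: 24.95
position: [0.4772, 0.3009, 0.2868]
tool_rot: [[0.543, 0.84, 0.003], [0.84, -0.543, 0.002], [0.003, 0.001, -1.0]]
contact_force: [0.0, -0.3, -0.6]
grip_width: 0.0846
scene crop 280 131 scale 10.0
wrist crop 226 149 scale 10.0
t 24.95 p [0.4772 0.3009 0.2868] f [ 0.  -0.3 -0.6] m [-0.021  0.003 -0.023] g 0.0846 j [ 0.059  0.215 -0.812  1.561  0.157  1.43  -1.338]
[[0.543, 0.8397, 0.0026], [0.8397, -0.543, 0.0016], [0.0027, 0.0013, -1.0]]
```

View pics/e1_scene.png

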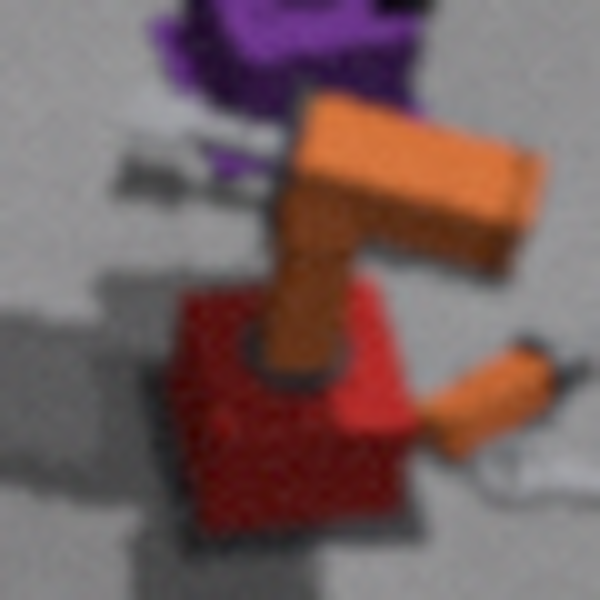

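View pics/e1_w.png

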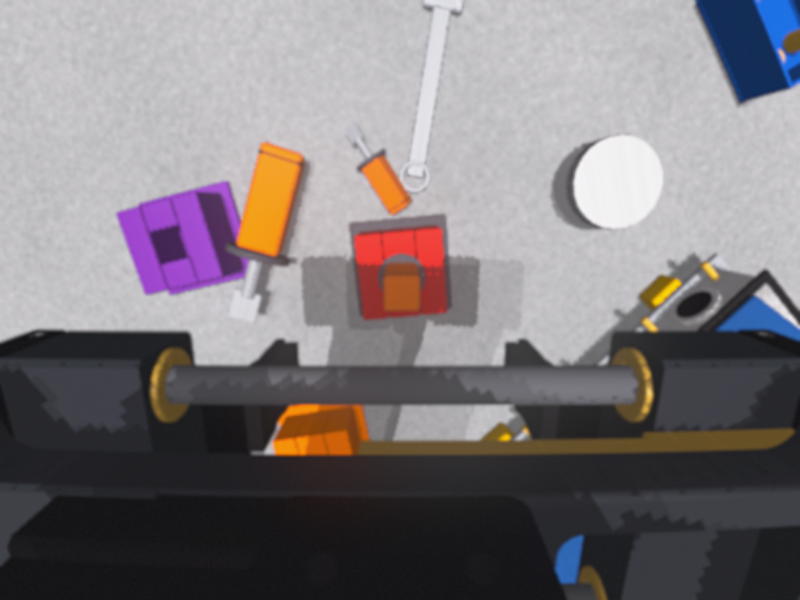

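Run:
```python
from h import *
import pickle
c=[]
for f,k in (("h6","st"),("g5","ss")):
    o,s=pickle.load(open(f+".pkl","rb")); d=o[1][0]; P,n,d0,d1=screws(X)[k]
    x,y=proj(d,P).round().astype(int); print(f,x-20,y-25,"expected locked line",[((proj(d,P+d1*e)-[x-20,y-25]+.5)*10).round().tolist() for e in (-.03,-.014,.014,.03)])
    c.append(cv2.resize(d["pixels"][:,:,::-1][y-25:y+15,x-20:x+20],(400,400),interpolation=cv2.INTER_CUBIC))
cv2.imwrite("pics/fin.png",cv2.hconcat(c))
```

```text
h6 238 171 expected locked line [[223.0, 528.0], [215.0, 385.0], [199.0, 124.0], [190.0, -31.0]]
g5 238 162 expected locked line [[218.0, 505.0], [212.0, 375.0], [200.0, 139.0], [194.0, 0.0]]
```

View pics/fin.png

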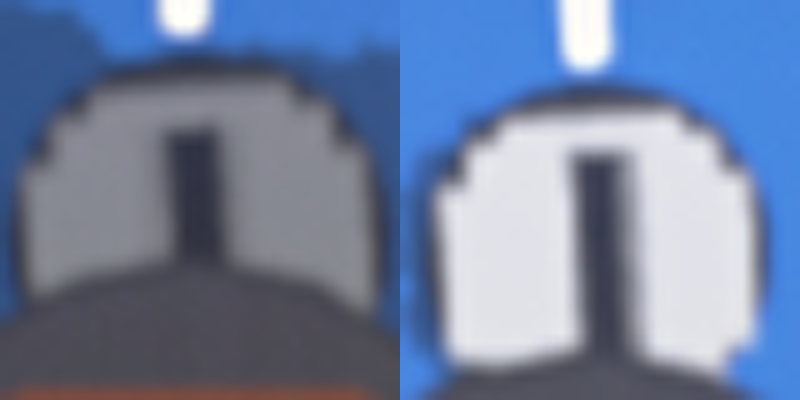

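```bash
python3 -m pendant '{"dr":[[0,0,0],[0,0,0]],"dp":[[0,0,0],[0,0,0]],"grip":[0.085,0.085]}'; python3 -c "
from plant import *
print(finish_job())"
```

```text
time_s: 25.22
position: [0.4766, 0.3, 0.2841]
tool_rot: [[0.543, 0.84, -0.001], [0.84, -0.543, -0.0], [-0.001, -0.001, -1.0]]
contact_force: [0.7, 0.6, -0.3]
grip_width: 0.0849
the job is handed in; nothing more can be done
None
```

I locked both screws with the middle-sized driver and set it back in the red stand. I handed the job in at about 25 s of the 72 s allowed. The hand-in reports no verdict, so what follows rests on my own checks.

- **Screws:** I turned each one clockwise until the torque rose to about 0.24 N m, against roughly 0.06 N m of friction. In the close-up wrist pictures taken after each turn, both slots line up with their white marks. I took no further pictures of the screws before handing in.
- **Driver:** I lowered it until the collar rested on the stand, at about 12 N. I eased off, opened the gripper and raised it clear. The last pictures show the driver upright and near the middle of the stand, with nothing touching the gripper.
- **Everything else:** The objects in the last two views (stand surroundings, wrench, piston, look-alike drivers and stands) looked unmoved. I did not measure them or the yellow adjuster at the end.
- **Disagreements:** My two readings of the sloping screw's starting angle differed (0.43 and 0.28 rad). I used 0.31, and the blade went into the slot without trouble. The scene camera placed the blade and stand about 3 mm off the other measurements, within what the slot and stand hole allow.

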